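Fill the glue-stick tub and set the pack counter

TASK

Finish this pack of seven: stand the two glue sticks from the cardboard tray upright in the two empty places in the round tub, all the way down among the other five, and roll the numbered thumbwheel of the pack counter to 7, so that the 7 stands at the top between the marks. Keep the tub upright on the table with all its sticks in it, and leave the flask and the creasing stick where they are.

Things in the scene. Friction and masses are not known exactly. Their poses are not given: they have to be found in the camera images.
- stick_a_mid (a point): glue stick: plain white upright cylinder, 24 mm diameter, 100 mm tall, rounded foot, about 40 g. This point is its centre, 50 mm above its foot; z runs up the stick. One of the two left standing in the low cardboard tray (tray 160 x 160 mm, walls 35 mm high and 3 mm thick, floor 3 mm thick, fixed).
- stick_b_mid (a point): glue stick: plain white upright cylinder, 24 mm diameter, 100 mm tall, rounded foot, about 40 g. This point is its centre, 50 mm above its foot; z runs up the stick. The other one standing in the cardboard tray.
- tub_centre (a point): centre of the inner floor of the tub, 4 mm above the table; z is up. Five glue sticks stand in the tub, one at the centre and four round it in a hexagon of pitch 26.5 mm; their tops are 100 mm above this point, 34 mm above the rim. The hexagon's two empty places lie opposite each other.
- gap_a (a point): point on the tub's inner floor at the middle of one empty place, 26.5 mm from the tub's centre; a stick has about 2 mm play all round there
- gap_b (a point): point on the tub's inner floor at the middle of the other empty place, opposite gap_a
- counter: pack counter: grey box fixed to the table, 150 (its x) by 90 (its y) by 72 mm tall, with one black numbered thumbwheel standing up through a slot in its top; origin at the centre of its underside. Two small white marks, either side of the wheel at its middle, 4.5 mm above the box's top, show which numeral is set: the one at the very top.
- counter_axle (a point): centre of the thumbwheel, on its axle, 50 mm above the table. y runs along the axle, z up; x is the way its top is rolled (roughly away from the robot) to raise the number. Wheel 24 mm wide, its face 40 mm from this point; ten ribs, 4 mm thick, 6 mm above the face, one half-way between each two neighbouring white numerals, whose upper edges point along +x.
- count_wheel (a joint): thumbwheel angle, rad: the set numeral times 0.6283 (36 degrees a step); grows as the top of the wheel is rolled along +x of counter_axle; stops at 0 and 9. A spring click stop pulls it to the middle of the nearest numeral (it may start part-way); rolling it on takes about 1 to 2 N at the rim.
- packed0_mid (a point): glue stick: plain white upright cylinder, 24 mm diameter, 100 mm tall, rounded foot, about 40 g. This point is its centre, 50 mm above its foot; z runs up the stick. One of the five already in the tub (the centre one).
- packed1_mid (a point): glue stick: plain white upright cylinder, 24 mm diameter, 100 mm tall, rounded foot, about 40 g. This point is its centre, 50 mm above its foot; z runs up the stick. One of the five already in the tub (one of the four around).
- packed2_mid (a point): glue stick: plain white upright cylinder, 24 mm diameter, 100 mm tall, rounded foot, about 40 g. This point is its centre, 50 mm above its foot; z runs up the stick. One of the five already in the tub (one of the four around).
- packed3_mid (a point): glue stick: plain white upright cylinder, 24 mm diameter, 100 mm tall, rounded foot, about 40 g. This point is its centre, 50 mm above its foot; z runs up the stick. One of the five already in the tub (one of the four around).
- packed4_mid (a point): glue stick: plain white upright cylinder, 24 mm diameter, 100 mm tall, rounded foot, about 40 g. This point is its centre, 50 mm above its foot; z runs up the stick. One of the five already in the tub (one of the four around).
- tub: round open metal tub, loose on the table, about 0.4 kg: outside 88 mm diameter and 70 mm tall, wall and floor 4 mm thick, inside 80 mm diameter; origin at the centre of its underside
- stick_a: the glue stick of that name; origin at the centre of its foot
- stick_b: the glue stick of that name; origin at the centre of its foot
- flask: bystander: steel drinking flask, 68 mm diameter, 200 mm tall; origin at the centre of its underside
- folder: bystander: flat white creasing stick, 150 x 22 x 6 mm, lying on the table; origin at the centre of its underside
- leaflets: bystander: stack of paper leaflets, about 100 x 70 x 30 mm, fixed; origin at the centre of its underside
Not all that is in view belongs to the job. Leave any pink look-alike of the counter alone.

How it is judged:
At the end, for the whole second after the job is handed in: All seven glue sticks stand in the tub on its floor (centre within 33 mm of the tub's axis, at most 6 mm above the seated height of 50 mm, tilted less than 0.12 rad) and at rest, the tub stands upright on the table (tilt under 0.08 rad), and the thumbwheel stands at 7 within 0.15 rad (value of joint count_wheel between 4.24823 and 4.54823 rad and angle between tub_centre's own z axis and vertical below 0.08 rad and height (world z) of tub_centre below 0.012 m and horizontal distance between each of stick_a_mid, stick_b_mid, packed0_mid, packed1_mid, packed2_mid, packed3_mid, packed4_mid and tub_centre below 0.033 m and angle between each of stick_a_mid, stick_b_mid, packed0_mid, packed1_mid, packed2_mid, packed3_mid, packed4_mid's own z axis and vertical below 0.12 rad and z of each of stick_a_mid, stick_b_mid, packed0_mid, packed1_mid, packed2_mid, packed3_mid, packed4_mid in the frame of tub_centre below 0.056 m and linear speed of each of tub, stick_a, stick_b below 0.02 m/s); the robot touches nothing.
It fails at once if the flask or the creasing stick is pushed more than 30 mm from its place (distance of any of flask, folder from where it was at the start of the episode above 0.03 m).
It also fails if it takes over 72 s, if anything falls off the work surface, if the arm or the gripper's body presses on something with over 40 N, if the wrist force passes 120 N, or if a joint passes its speed limit or range.

ROBOT

A 7-joint arm with a two-finger parallel gripper is mounted at the origin on the work surface. World frame = base frame: x ahead of the robot, y to its left, z up, the work surface at z = 0. Lengths are in m, angles in rad, forces in N, time in s.
With the tool pointing down it reaches from about 0.4 to 0.85 m from the base axis. Payload 4.4 kg.
Tool frame: the origin (TCP) lies at the very end of the fingers, on their centre line; the grasp point (between the pads) lies behind it (bot.pinch_z is the z of the grasp point in the tool frame, in m); z points along the fingers, y is the direction in which the jaws open and shut (so a half turn about z gives the same grasp; the last joint's range is limited). The gripper opens to 94 mm and grips with 3 to 60 N. Pads are 16 mm wide; open, the fingers measure 119 mm over their backs; the gripper's body (75 mm by 177 mm) begins 78 mm behind the grasp point.
Start: joints at [-1.178, 0.628, 0.038, 1.517, -0.027, 0.996, -0.02], TCP at [0.288, 0.583, 0.205] pointing down, gripper open.
Joint ranges: [-3.06, 3.06], [-0.37, 2.12], [-1.25, 1.32], [0.18, 2.47], [-1.1, 4.24], [0.23, 1.98], [-2.94, 2.94]. Speed limits (rad/s): [2.57, 2.57, 3.14, 3.14, 3.14, 3.14, 3.14].

INTERFACE

Orientations are given as a 3x3 rotation matrix whose columns are the frame's x, y, z axes.
In Python, from rig import bot, viewer, ticket gives the robot as it stands. The module is installed in compiled form; this text tells all that it offers.
- The arm moves only by the shell command python3 -m pendant 'ROWS' [FORCE]. ROWS is JSON, a list of rows, each an object of numbers: "ax", "ay", "az": the turn, a rotation vector about the tool's x, y, z in rad; "dx", "dy", "dz": the shift along the tool's x, y, z in cm; "hand": the closure, from -1 (fully open) to 1 (shut). A call has 1 to 10 rows; each row shifts and turns the commanded pose from where the row before left it, along the tool's axes as they then stand; what a row does not reach is not made up. A row lasts 1/12 s, in which the tool goes at most 41.7 mm and 7.16 degrees, less where a joint would pass 70% of its speed; a pose out of reach is approached as far as the arm can. A call is refused whole if a number of a shift passes 4.17 or a number of a turn 0.125, either way. A call with a gripper value outside its range is refused whole. The fingers move at their own pace and stop on an object; FORCE is the grip in N (left out, the last holds). Time passes only in rows, so rows that do not move let the fingers close. It gives the time, the measured TCP pose, the force and the opening at its end, in the units of the state.
- bot.sense(): the state, without advancing time (a new reading comes with each control period).
- viewer.grab_frame(name): name is "side" or "top"; returns a dict with "frame" (400x640x3 uint8, red, green, blue), "fx", "fy", "cx", "cy" (pixels), "dist_coeffs" ([k1, k2, p1, p2, k3] as OpenCV has them; the pictures are not rectified), "R" (3x3) and "t" (3): a world point X has camera coordinates R X + t. Camera axes: x right, y down, z forward; pixel columns grow to the right and rows downward; lengths in m; the calibration is good to about 2 mm. A picture is of the moment at which its call begins. There is no depth.
- ticket.sign_off(): hands the job in, once; it reports no verdict.
Trained networks look in the newest picture that a camera, given by its name, has taken for a name from the list of things; names that differ only in an ending like _2 or _b are one class to them, and where a whole thing is asked for, a point or a joint stands for the part that bears it (a point fixed in the world has none). Each returns a list of dicts, best first, with "conf" (0 to 1); they miss things now and then, are a little off and sometimes report something else, mostly with a low value. They report only what shows in the picture. A call takes as long as a camera call. They do not tell look-alikes from the thing itself.
- viewer.boxes_of(camera, thing): "location" ([column, row] in pixels, amid what is visible of it).
- viewer.regions_of(camera, thing): "region" (400x640 bool, what is visible of it) and "location" ([column, row] in pixels, amid what is visible of it).
The state is a dict: "clock": time; "joint_positions": joint angles; "joint_vel": joint speeds; "joint_efforts": joint torques, N m; "tool_pos": TCP position; "tcp_rot": TCP orientation; "contact_force": force on the tool from outside, world axes, zero at the start; "wrist_torque": the same for the moment, N m; "grip_width": finger opening in m.
Only numpy, scipy, OpenCV 4.12 (cv2) and the standard library are available. Lean on these libraries where they do the work, as an engineer would, in place of code of your own. Each camera call takes 0.05 s, during which the arm holds its last target.

## Working session

There is one attempt and no reset: what is moved stays moved. The work goes in short steps, Python scripts to look and compute and a shell command to move; the robot and the scene stay as the last step left them, time stands still between calls to the robot, and variables do not carry over. Pictures are saved under pics/ and viewed, and the job is handed in when it is done.

```bash
mkdir -p pics
cat > h.py <<'E'
import numpy as np, cv2
from rig import bot, viewer, ticket
def cam(n):
    f=viewer.grab_frame(n); f['K']=np.array([[f['fx'],0,f['cx']],[0,f['fy'],f['cy']],[0,0,1.]]); f['R']=np.array(f['R']); f['t']=np.array(f['t']); f['d']=np.array(f['dist_coeffs'],float); return f
def save(f,name,crop=None,s=1):
    im=f['frame'][:,:,::-1]
    if crop: c0,r0,c1,r1=crop; im=im[r0:r1,c0:c1]
    im=cv2.resize(im,None,fx=s,fy=s,interpolation=cv2.INTER_CUBIC); cv2.imwrite('pics/'+name+'.png',im)
def ray(f,p):
    u=cv2.undistortPoints(np.array([[p]],float),f['K'],f['d'])[0,0]
    d=f['R'].T@np.array([u[0],u[1],1]); o=-f['R'].T@f['t']; return o,d
def atz(f,p,z):
    o,d=ray(f,p); return o+d*(z-o[2])/d[2]
def proj(f,X):
    X=np.atleast_2d(np.array(X,float)); return cv2.projectPoints(X,cv2.Rodrigues(f['R'])[0],f['t'],f['K'],f['d'])[0][:,0]
E
python3 - <<'E'
from h import *
np.set_printoptions(precision=4,suppress=True)
print(bot.sense(),bot.pinch_z)
for n in('side','top'):
    f=cam(n); save(f,n+'0'); print(n,f['fx'],f['dist_coeffs'],-f['R'].T@f['t'],f['R'])
    for th in('tub','stick_a','counter','flask','folder','leaflets','count_wheel','gap_a','packed0_mid','tub_centre'):
        try: print(th,[(np.round(d['location'],1).tolist(),round(d['conf'],2)) for d in viewer.boxes_of(n,th)])
        except Exception as e: print(th,e)
E
```

```text
{'clock': 0.0, 'joint_positions': array([-1.1778,  0.6293,  0.0384,  1.5183, -0.027 ,  0.9963, -0.02  ]), 'joint_vel': array([ 0.0012, -0.001 , -0.002 , -0.0008,  0.0012,  0.0002, -0.0027]), 'joint_efforts': array([  0.0009, -54.9725,   1.1445, -18.6634,  -0.0521,   0.0235,
         0.0001]), 'tool_pos': array([0.2876, 0.5822, 0.2046]), 'tcp_rot': array([[-0.8966,  0.4429, -0.0008],
       [ 0.4429,  0.8966, -0.0017],
       [-0.    , -0.0018, -1.    ]]), 'contact_force': array([-0.0093,  0.069 , -0.2378]), 'wrist_torque': array([ 0.0241,  0.0305, -0.0095]), 'grip_width': 0.09397809611397236} -0.0188
side 502.5987399856804 [-0.1622  0.      0.      0.      0.    ] [0.3285 1.1033 1.2415] [[-0.9849 -0.1721 -0.0202]
 [-0.1109  0.7154 -0.6899]
 [ 0.1332 -0.6772 -0.7236]]
tub [([301.3, 288.3], 0.67)]
stick_a [([323.0, 198.2], 0.68), ([334.5, 222.2], 0.66)]
counter [([337.0, 162.6], 0.92), ([391.5, 169.6], 0.81), ([405.2, 140.3], 0.69), ([277.5, 351.6], 0.29)]
flask [([275.4, 348.2], 0.81), ([296.7, 272.4], 0.2)]
folder [([243.6, 235.4], 0.63), ([297.1, 286.4], 0.36)]
leaflets [([332.8, 12
[... 170 characters left out ...]
.1, 268.0], 0.59), ([297.8, 285.9], 0.27)]
tub_centre [([296.7, 283.6], 0.64)]
top 385.180630773869 [-0.0053  0.      0.      0.      0.    ] [0.4151 0.0121 1.304 ] [[-0.0178 -0.9998 -0.0066]
 [-0.9952  0.0183 -0.0964]
 [ 0.0965  0.0049 -0.9953]]
tub [([246.2, 199.4], 0.65)]
stick_a [([328.1, 203.5], 0.64), ([305.1, 218.1], 0.42)]
counter [([393.1, 205.0], 0.85), ([393.1, 266.3], 0.67), ([455.9, 281.7], 0.67)]
flask [([155.7, 203.6], 0.94), ([308.9, 219.6], 0.15)]
folder [([283.8, 140.7], 0.61)]
leaflets [([474.4, 192.3], 0.65)]
count_wheel [([460.6, 281.8], 0.62), ([397.8, 269.7], 0.6), ([399.3, 204.1], 0.58)]
gap_a [([245.7, 199.6], 0.85)]
packed0_mid [([237.5, 198.2], 0.39)]
tub_centre []
```

View pics/side0.png

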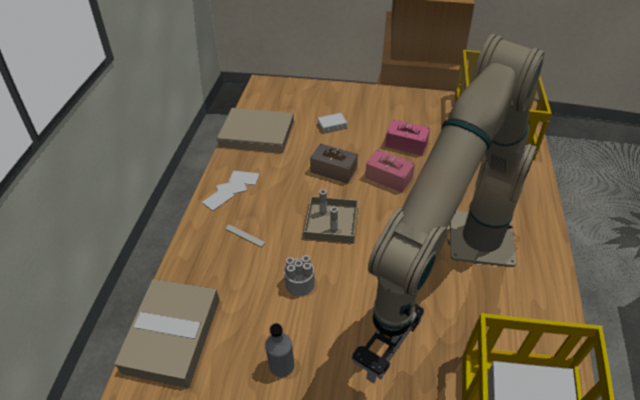

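View pics/top0.png

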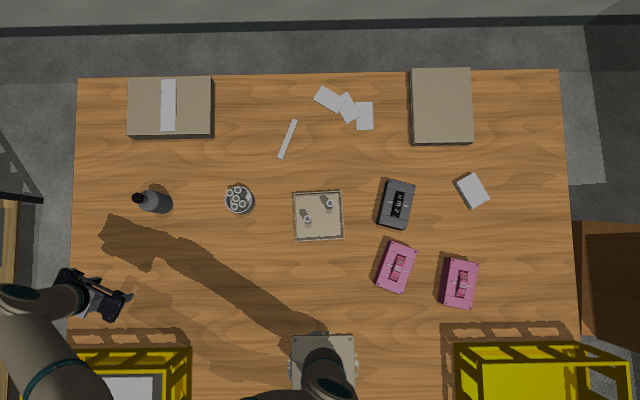

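Counter candidates are the grey box at top-view (396,204) and side-view (334,163), and two pink ones at top-view (396,266) and (459,282). I choose the grey one. The tray sticks are at top-view (328,203) and (306,218), and the tub is at (239,199). Next I check these in close crops.

Run:
```python
from h import *
f=cam('top'); save(f,'t1',(200,165,430,245),3.4)
g=cam('side'); save(g,'s1',(260,130,380,310),3.3)
```

```text
(no output)
```

View pics/t1.png

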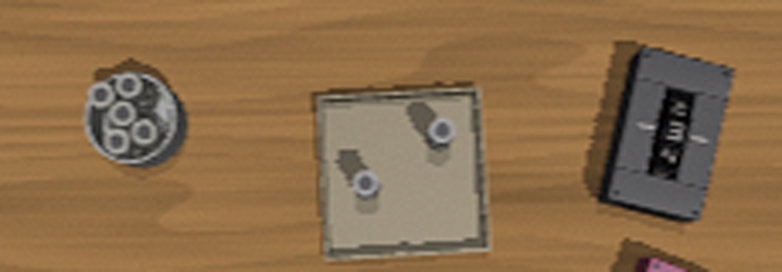

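View pics/s1.png

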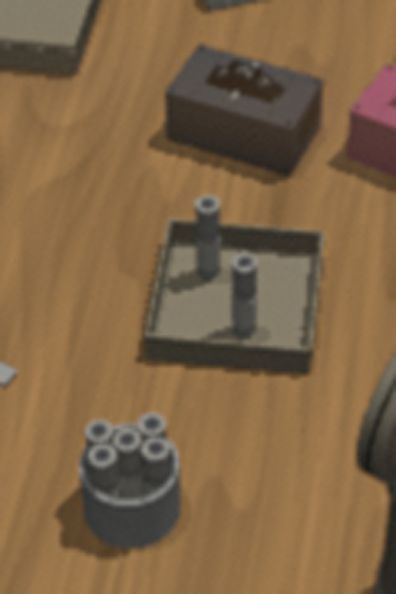

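Run:
```python
from h import *
f=cam('top'); save(f,'t2',(220,180,260,220),10); save(f,'t3',(290,185,350,235),10); save(f,'t4',(370,170,420,235),9)
g=cam('side'); save(g,'s2',(280,250,325,300),10); save(g,'s3',(305,180,350,235),9);save(g,'s4',(305,140,365,185),10)
ims=[cv2.resize(cv2.imread('pics/%s.png'%n),(380,380)) for n in('t2','t3','s2','s3')]
cv2.imwrite('pics/m1.png',np.vstack([np.hstack(ims[:2]),np.hstack(ims[2:])])[:600] if 0 else cv2.resize(np.vstack([np.hstack(ims[:2]),np.hstack(ims[2:])]),(600,600)))
```

```text
(no output)
```

View pics/m1.png

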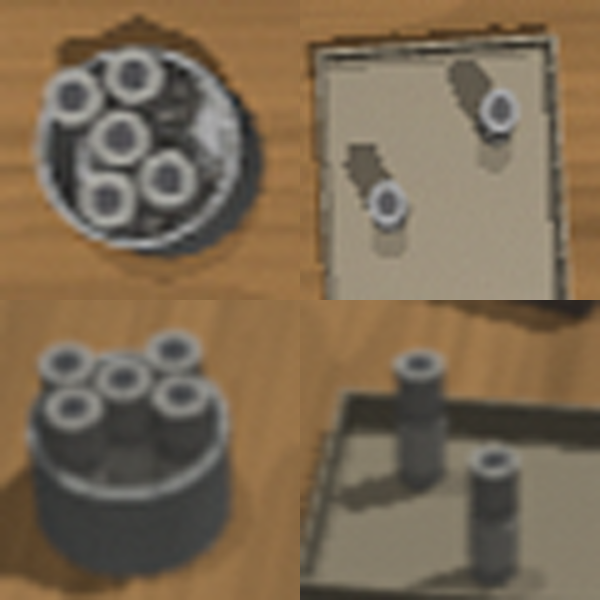

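View pics/t4.png

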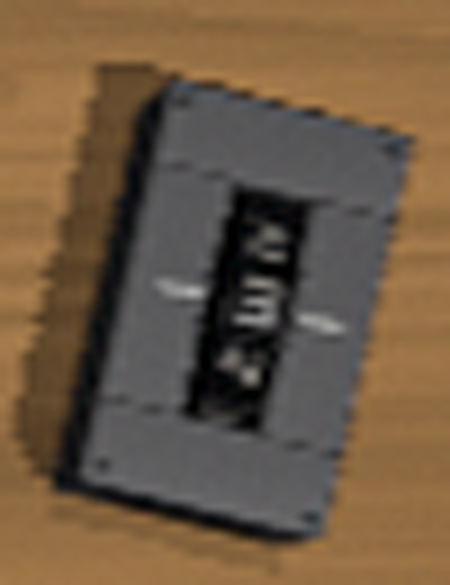

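View pics/s4.png

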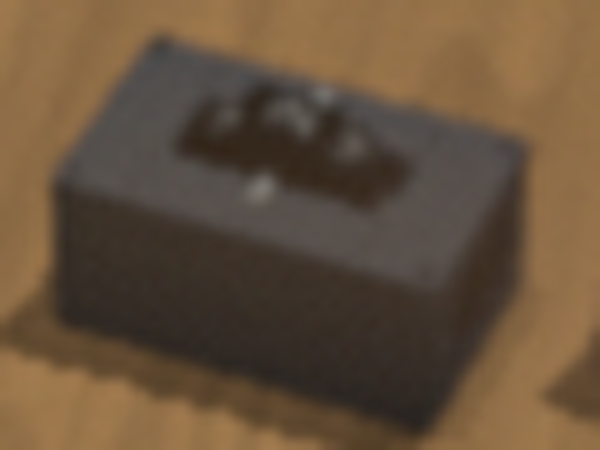

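Run:
```python
from h import *
f=cam('top'); g=cam('side')
im=f['frame'][185:222,385:412,::-1]
a=cv2.resize(im,None,fx=16,fy=16,interpolation=cv2.INTER_LANCZOS4); a=cv2.convertScaleAbs(a,alpha=1.5)
b=g['frame'][145:166,320:350,::-1]; b=cv2.resize(b,None,fx=12,fy=12,interpolation=cv2.INTER_LANCZOS4);b=cv2.convertScaleAbs(b,alpha=2)
o=np.zeros((max(len(a),len(b)),a.shape[1]+b.shape[1],3),np.uint8);o[:len(a),:a.shape[1]]=a;o[:len(b),a.shape[1]:]=b
cv2.imwrite('pics/m2.png',o);print(o.shape)
```

```text
(592, 792, 3)
```

View pics/m2.png

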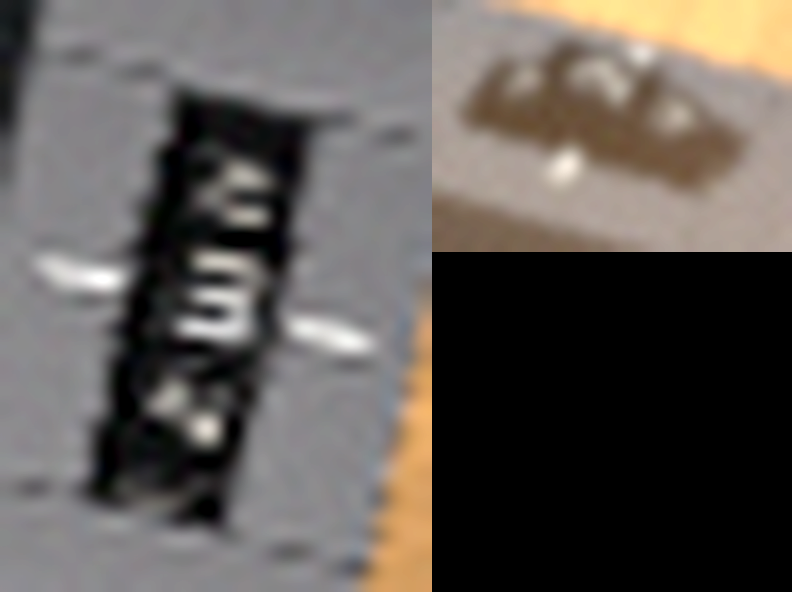

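```bash
cat > fit.py <<'E'
from h import *
np.set_printoptions(precision=4,suppress=True)
def refine(f,X,z,r=0.012):
    # subpixel: maximise |normalised corr| of a predicted dark-hole/bright-ring disc
    gray=cv2.cvtColor(f['frame'],cv2.COLOR_RGB2GRAY).astype(np.float32)
    S=8; p=proj(f,[[X[0],X[1],z]])[0]; c0=np.round(p).astype(int)-9
    patch=gray[c0[1]:c0[1]+19,c0[0]:c0[0]+19]
    a=np.linspace(0,2*np.pi,60)
    def tmpl(xy):
        t=np.zeros((19*S,19*S),np.float32)
        for rr,v in((r,1.),(0.0065,.3)):
            P=proj(f,np.c_[xy[0]+rr*np.cos(a),xy[1]+rr*np.sin(a),np.full(60,z)])
            q=((P-c0+0.5)*S-0.5); cv2.fillPoly(t,[np.round(q*16).astype(np.int32)],v,shift=4)
        w=cv2.resize(cv2.GaussianBlur(t,(0,0),S*0.5),(19,19),interpolation=cv2.INTER_AREA)
        t2=np.zeros((19*S,19*S),np.float32); P=proj(f,np.c_[xy[0]+.0135*np.cos(a),xy[1]+.0135*np.sin(a),np.full(60,z)])
        cv2.fillPoly(t2,[np.round(((P-c0+0.5)*S-0.5)*16).astype(np.int32)],1.,shift=4)
        m=cv2.resize(t2,(19,19),interpolation=cv2.INTER_AREA); return w,m
    def cost(xy):
        w,m=tmpl(xy); s=m.sum(); aw=(m*w).sum()/s; ap=(m*patch).sum()/s
        return -((m*(w-aw)*(patch-ap)).sum())/np.sqrt((m*(w-aw)**2).sum()*(m*(patch-ap)**2).sum())
    from scipy.optimize import minimize
    best=min((( cost((X[0]+dx,X[1]+dy)),X[0]+dx,X[1]+dy) for dx in np.arange(-.006,.0061,.002) for dy in np.arange(-.006,.0061,.002)))
    r_=minimize(cost,best[1:],method='Nelder-Mead',options=dict(initial_simplex=[[best[1],best[2]],[best[1]+.001,best[2]],[best[1],best[2]+.001]],xatol=5e-5,fatol=1e-4))
    return r_.x,-r_.fun
E
python3 - <<'E'
from fit import *
f=cam('top'); g=cam('side')
def un(p,c0,r0,sx,sy): return [(p[0]+.5)/sx-.5+c0,(p[1]+.5)/sy-.5+r0]
T=[un(p,220,180,7.5,7.5) for p in((73,97),(134,74),(120,138),(168,179),(107,200))]
T2=[un(p,290,185,5,6) for p in((200,110),(88,203))]
S=[un(p,280,250,6.667,6) for p in((67,64),(174,50),(123,79),(74,108),(181,96))]
S2=[un(p,305,180,6.667,5.4545) for p in((118,64),(194,160))]
for nm,P,c,z in(('tubT',T,f,.104),('tubS',S,g,.104),('trT',T2,f,.103),('trS',S2,g,.103)):
    for p in P:
        X=atz(c,p,z); x,q=refine(c,X,z); print(nm,np.round(p,1),X[:2],x,round(q,2))
E
```

```text
tubT [229.3 192.5] [0.5678 0.2836] [0.5684 0.2842] 0.81
tubT [237.4 189.4] [0.577 0.258] [0.5767 0.2582] 0.89
tubT [235.6 198. ] [0.5501 0.2638] [0.5502 0.2639] 0.91
tubT [242.  203.4] [0.5325 0.2437] [0.5327 0.2441] 0.93
tubT [233.8 206.2] [0.5242 0.2692] [0.5247 0.269 ] 0.87
tubS [289.6 260.2] [0.5733 0.2617] [0.574  0.2605] 0.61
tubS [305.7 257.9] [0.5297 0.2463] [0.5299 0.2461] 0.56
tubS [298.  262.8] [0.5479 0.2667] [0.5478 0.2665] 0.76
tubS [290.7 267.6] [0.565  0.2866] [0.5655 0.2861] 0.94
tubS [306.7 265.6] [0.5218 0.2726] [0.522  0.2719] 0.83
trT [329.6 202.9] [ 0.5292 -0.0309] [ 0.5296 -0.0306] 0.74
trT [307.2 218.4] [0.4819 0.04  ] [0.4825 0.0404] 0.77
trS [322.3 191.3] [ 0.527  -0.0277] [ 0.5266 -0.0283] 0.53
trS [333.7 208.9] [0.4794 0.0435] [0.4797 0.0433] 0.59
```

Run:
```python
from fit import *
f=cam('top'); g=cam('side')
un=lambda p,c0,r0,s:[(p[0]+.5)/s-.5+c0,(p[1]+.5)/s-.5+r0]
for n,c,cor,mk,o in(('top',f,[(172,85),(412,140),(312,537),(75,490)],[(180,289),(320,323)],(370,170,9)),('side',g,[(160,42),(525,148),(430,285),(62,185)],[(262,187),(322,97)],(305,140,10))):
    C=np.array([atz(c,un(p,*o),.072)[:2] for p in cor]); M=np.array([atz(c,un(p,*o),.0765)[:2] for p in mk])
    print(n,C,C.mean(0),[np.linalg.norm(C[i]-C[(i+1)%4]) for i in range(4)],'\nmarks',M,M.mean(0),np.linalg.norm(M[0]-M[1]))
    for i in range(4): d=C[(i+1)%4]-C[i]; print(np.degrees(np.arctan2(d[1],d[0])))
    d=M[1]-M[0];print('mk',np.degrees(np.arctan2(d[1],d[0])))
    for th in('flask','folder'):
        for q in viewer.boxes_of(n,th)[:1]: print(th,atz(c,q['location'],.1 if th=='flask' else .006))
s=bot.sense(); print(s['clock'])
print(proj(f,[s['tool_pos']]),proj(g,[s['tool_pos']]))
```

```text
top [[ 0.6062 -0.2244]
 [ 0.5847 -0.3095]
 [ 0.4435 -0.268 ]
 [ 0.4617 -0.1847]] [ 0.524  -0.2466] [np.float64(0.087816496494697), np.float64(0.14713772735703431), np.float64(0.08527779669464854), np.float64(0.1498598615121622)] 
marks [[ 0.5322 -0.2237]
 [ 0.5192 -0.2729]] [ 0.5257 -0.2483] 0.05091079483268048
-104.17294966962535
163.61967487875074
77.70836742940769
-15.351583013131622
mk -104.840197018956
flask [0.5373 0.5123 0.1   ]
folder [0.7483 0.1186 0.006 ]
side [[ 0.5788 -0.3011]
 [ 0.4404 -0.2621]
 [ 0.4646 -0.1848]
 [ 0.6    -0.2174]] [ 0.5209 -0.2413] [np.float64(0.14378055368145085), np.float64(0.08104798877844457), np.float64(0.1392864647383368), np.float64(0.08628092890516459)] 
marks [[ 0.529  -0.2218]
 [ 0.5152 -0.2737]] [ 0.5221 -0.2478] 0.05371040783780765
164.27576827652757
72.62961031555447
-13.569607808288673
-104.2204233577071
mk -104.98076809357242
flask [0.5401 0.543  0.1   ]
folder [0.7713 0.1153 0.006 ]
1.8
[[114.9295 288.6615]] [[383.0478 361.443 ]]
```

```bash
python3 -m pendant '[{"az":-0.115},{"az":-0.115},{"az":-0.115},{"az":-0.115},{"dx":-1.0,"dy":-3.8},{"dx":-1.0,"dy":-3.8},{"dx":-1.0,"dy":-3.8},{"dx":-1.0,"dy":-3.8},{"dx":-1.0,"dy":-3.8},{"dx":-1.0,"dy":-3.8}]' 20
```

```text
invalid input at $[0]: expected keys ax, ay, az, dx, dy, dz, hand
```

```bash
python3 -m pendant '[{"dx":-1.6,"dy":-3.8},{"dx":-1.6,"dy":-3.8},{"dx":-1.6,"dy":-3.8},{"dx":-1.6,"dy":-3.8},{"dx":-1.6,"dy":-3.8},{"dx":-1.6,"dy":-3.8},{"dx":-1.6,"dy":-3.8},{"dx":-1.0,"dy":-3.0},{}]'
```

```text
invalid input at $[0]: expected keys ax, ay, az, dx, dy, dz, hand
```

```bash
python3 -m pendant '[{"ax":0,"ay":0,"az":-0.115,"dx":0,"dy":0,"dz":0,"hand":-1},{"ax":0,"ay":0,"az":-0.115,"dx":0,"dy":0,"dz":0,"hand":-1},{"ax":0,"ay":0,"az":-0.115,"dx":0,"dy":0,"dz":0,"hand":-1},{"ax":0,"ay":0,"az":-0.115,"dx":0,"dy":0,"dz":0,"hand":-1},{"ax":0,"ay":0,"az":0,"dx":-1,"dy":-3.8,"dz":0,"hand":-1},{"ax":0,"ay":0,"az":0,"dx":-1,"dy":-3.8,"dz":0,"hand":-1},{"ax":0,"ay":0,"az":0,"dx":-1,"dy":-3.8,"dz":0,"hand":-1},{"ax":0,"ay":0,"az":0,"dx":-1,"dy":-3.8,"dz":0,"hand":-1},{"ax":0,"ay":0,"az":0,"dx":-1,"dy":-3.8,"dz":0,"hand":-1}]' 20
```

```text
clock: 2.55
tool_pos: [0.3383, 0.3911, 0.2056]
tcp_rot: [[-1.0, -0.001, 0.0], [-0.001, 1.0, 0.0], [-0.0, 0.0, -1.0]]
contact_force: [1.0, -0.4, -0.8]
grip_width: 0.0938
```

```bash
python3 -m pendant '[{"ax":0,"ay":0,"az":0,"dx":-1.43,"dy":-3.49,"dz":0,"hand":-1},{"ax":0,"ay":0,"az":0,"dx":-1.43,"dy":-3.49,"dz":0,"hand":-1},{"ax":0,"ay":0,"az":0,"dx":-1.43,"dy":-3.49,"dz":0,"hand":-1},{"ax":0,"ay":0,"az":0,"dx":-1.43,"dy":-3.49,"dz":0,"hand":-1},{"ax":0,"ay":0,"az":0,"dx":-1.43,"dy":-3.49,"dz":0,"hand":-1},{"ax":0,"ay":0,"az":0,"dx":-1.43,"dy":-3.49,"dz":0,"hand":-1},{"ax":0,"ay":0,"az":0,"dx":-1.43,"dy":-3.49,"dz":0,"hand":-1},{"ax":0,"ay":0,"az":0,"dx":-1.43,"dy":-3.49,"dz":0,"hand":-1},{"ax":0,"ay":0,"az":0,"dx":-1.43,"dy":-3.49,"dz":0,"hand":-1},{"ax":0,"ay":0,"az":0,"dx":-1.43,"dy":-3.49,"dz":0,"hand":-1}]'
python3 -m pendant '[{"ax":0,"ay":0,"az":0,"dx":0,"dy":0,"dz":3,"hand":-1},{"ax":0,"ay":0,"az":0,"dx":0,"dy":0,"dz":3,"hand":-1},{"ax":0,"ay":0,"az":0,"dx":0,"dy":0,"dz":2,"hand":-1},{"ax":0,"ay":0,"az":0,"dx":0,"dy":0,"dz":0,"hand":-1}]'
python3 - <<'E'
from h import *
s=bot.sense();print(s['tool_pos'])
f=cam('top'); save(f,'t5',(270,160,370,240),4)
g=cam('side'); save(g,'s5',(280,150,380,250),4)
ims=[cv2.resize(cv2.imread('pics/%s.png'%n),(390,390)) for n in('t5','s5')]
cv2.imwrite('pics/m3.png',np.hstack(ims))
E
```

```text
clock: 3.38
tool_pos: [0.4821, 0.0422, 0.2058]
tcp_rot: [[-1.0, -0.001, 0.001], [-0.001, 1.0, 0.0], [-0.001, 0.0, -1.0]]
contact_force: [1.4, -0.3, 0.7]
grip_width: 0.0943
clock: 3.72
tool_pos: [0.4789, 0.0433, 0.1224]
tcp_rot: [[-1.0, -0.0, -0.007], [-0.0, 1.0, -0.001], [0.007, -0.001, -1.0]]
contact_force: [-0.0, 0.3, -0.2]
grip_width: 0.0939
[0.47887571 0.04332482 0.12242565]
```

View pics/m3.png

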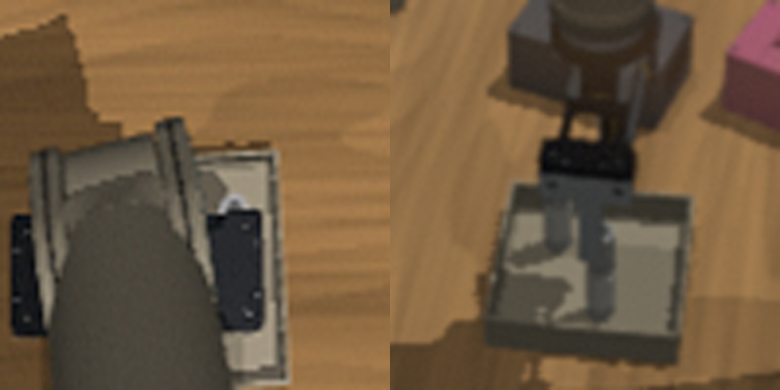

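```bash
python3 -m pendant '[{"ax":0,"ay":0,"az":0,"dx":0,"dy":0,"dz":0,"hand":-1},{"ax":0,"ay":0,"az":0,"dx":0,"dy":0,"dz":0,"hand":-1}]'
```

```text
clock: 3.98
tool_pos: [0.4827, 0.0444, 0.1269]
tcp_rot: [[-1.0, -0.002, 0.003], [-0.002, 1.0, 0.0], [-0.003, 0.0, -1.0]]
contact_force: [-0.5, -0.6, 1.0]
grip_width: 0.0941
```

```bash
for i in 1 2 3; do python3 -m pendant '[{"ax":0,"ay":0,"az":0,"dx":0,"dy":0,"dz":0,"hand":-1},{"ax":0,"ay":0,"az":0,"dx":0,"dy":0,"dz":0,"hand":-1},{"ax":0,"ay":0,"az":0,"dx":0,"dy":0,"dz":0,"hand":-1}]' | sed -n 1,3p; done
```

```text
clock: 4.23
tool_pos: [0.4819, 0.0442, 0.1261]
tcp_rot: [[-1.0, -0.001, 0.001], [-0.001, 1.0, 0.0], [-0.001, 0.0, -1.0]]
clock: 4.48
tool_pos: [0.4815, 0.044, 0.1255]
tcp_rot: [[-1.0, -0.001, 0.0], [-0.001, 1.0, 0.0], [-0.0, 0.0, -1.0]]
clock: 4.73
tool_pos: [0.4814, 0.044, 0.1254]
tcp_rot: [[-1.0, -0.001, -0.0], [-0.001, 1.0, -0.0], [0.0, -0.0, -1.0]]
```

```bash
python3 -m pendant '[{"ax":0,"ay":0,"az":0,"dx":0,"dy":-0.2,"dz":1.2,"hand":-1},{"ax":0,"ay":0,"az":0,"dx":0,"dy":0,"dz":1.5,"hand":-1},{"ax":0,"ay":0,"az":0,"dx":0,"dy":0,"dz":1.0,"hand":-1},{"ax":0,"ay":0,"az":0,"dx":0,"dy":0,"dz":0.5,"hand":-0.3},{"ax":0,"ay":0,"az":0,"dx":0,"dy":0,"dz":0,"hand":0},{"ax":0,"ay":0,"az":0,"dx":0,"dy":0,"dz":0,"hand":0.2},{"ax":0,"ay":0,"az":0,"dx":0,"dy":0,"dz":0,"hand":0.35},{"ax":0,"ay":0,"az":0,"dx":0,"dy":0,"dz":0,"hand":0.5},{"ax":0,"ay":0,"az":0,"dx":0,"dy":0,"dz":0,"hand":0.7},{"ax":0,"ay":0,"az":0,"dx":0,"dy":0,"dz":0,"hand":1}]' 20
python3 -m pendant '[{"ax":0,"ay":0,"az":0,"dx":0,"dy":0,"dz":0,"hand":1},{"ax":0,"ay":0,"az":0,"dx":0,"dy":0,"dz":0,"hand":1},{"ax":0,"ay":0,"az":0,"dx":0,"dy":0,"dz":0,"hand":1},{"ax":0,"ay":0,"az":0,"dx":0,"dy":0,"dz":0,"hand":1},{"ax":0,"ay":0,"az":0,"dx":0,"dy":0,"dz":0,"hand":1},{"ax":0,"ay":0,"az":0,"dx":0,"dy":0,"dz":0,"hand":1}]'
```

```text
clock: 5.57
tool_pos: [0.4818, 0.0421, 0.0839]
tcp_rot: [[-1.0, -0.001, 0.001], [-0.001, 1.0, 0.0], [-0.001, 0.0, -1.0]]
contact_force: [0.6, 0.4, 0.3]
grip_width: 0.0506
clock: 6.07
tool_pos: [0.4815, 0.0421, 0.0835]
tcp_rot: [[-1.0, -0.001, -0.0], [-0.001, 1.0, 0.0], [0.0, 0.0, -1.0]]
contact_force: [-0.2, 0.4, 0.7]
grip_width: 0.0231
```

```bash
python3 -m pendant '[{"ax":0,"ay":0,"az":0,"dx":0,"dy":0,"dz":-1.5,"hand":1},{"ax":0,"ay":0,"az":0,"dx":0,"dy":0,"dz":-3.2,"hand":1},{"ax":0,"ay":0,"az":0,"dx":0,"dy":0,"dz":-3.2,"hand":1},{"ax":0,"ay":0,"az":0,"dx":0,"dy":0,"dz":-3.2,"hand":1},{"ax":0,"ay":0,"az":0,"dx":0,"dy":0,"dz":-1.5,"hand":1},{"ax":0,"ay":0,"az":0,"dx":0,"dy":0,"dz":0,"hand":1},{"ax":0,"ay":0,"az":0,"dx":0,"dy":0,"dz":0,"hand":1}]'
python3 -m pendant '[{"ax":0,"ay":0,"az":0,"dx":-0.3,"dy":1.5,"dz":0,"hand":1},{"ax":0,"ay":0,"az":0,"dx":-0.75,"dy":3.2,"dz":0,"hand":1},{"ax":0,"ay":0,"az":0,"dx":-0.75,"dy":3.2,"dz":0,"hand":1},{"ax":0,"ay":0,"az":0,"dx":-0.75,"dy":3.2,"dz":0,"hand":1},{"ax":0,"ay":0,"az":0,"dx":-0.75,"dy":3.2,"dz":0,"hand":1},{"ax":0,"ay":0,"az":0,"dx":-0.75,"dy":3.2,"dz":0,"hand":1},{"ax":0,"ay":0,"az":0,"dx":-0.75,"dy":3.2,"dz":0,"hand":1},{"ax":0,"ay":0,"az":0,"dx":-0.75,"dy":3.0,"dz":0,"hand":1},{"ax":0,"ay":0,"az":0,"dx":-0.4,"dy":1.1,"dz":0,"hand":1},{"ax":0,"ay":0,"az":0,"dx":0,"dy":0,"dz":0,"hand":1}]'
python3 -m pendant '[{"ax":0,"ay":0,"az":0,"dx":0,"dy":0,"dz":0,"hand":1},{"ax":0,"ay":0,"az":0,"dx":0,"dy":0,"dz":0,"hand":1},{"ax":0,"ay":0,"az":0,"dx":0,"dy":0,"dz":0,"hand":1},{"ax":0,"ay":0,"az":0,"dx":0,"dy":0,"dz":0,"hand":1},{"ax":0,"ay":0,"az":0,"dx":0,"dy":0,"dz":0,"hand":1},{"ax":0,"ay":0,"az":0,"dx":0,"dy":0,"dz":0,"hand":1}]'
python3 - <<'E'
from h import *
f=cam('top'); save(f,'t6',(200,150,300,250),4)
g=cam('side'); save(g,'s6',(260,200,350,310),4)
ims=[cv2.resize(cv2.imread('pics/%s.png'%n),(390,390)) for n in('t6','s6')]
cv2.imwrite('pics/m4.png',np.hstack(ims))
E
```

```text
clock: 6.65
tool_pos: [0.4817, 0.0421, 0.2099]
tcp_rot: [[-1.0, -0.001, 0.002], [-0.001, 1.0, 0.0], [-0.002, 0.0, -1.0]]
contact_force: [0.3, 0.3, -1.0]
grip_width: 0.0234
clock: 7.48
tool_pos: [0.5395, 0.2933, 0.2071]
tcp_rot: [[-1.0, -0.006, -0.003], [-0.006, 1.0, 0.0], [0.003, 0.0, -1.0]]
contact_force: [-0.2, 0.6, -1.0]
grip_width: 0.0235
clock: 7.98
tool_pos: [0.5408, 0.2893, 0.2098]
tcp_rot: [[-1.0, -0.0, 0.0], [-0.0, 1.0, 0.0], [-0.0, 0.0, -1.0]]
contact_force: [0.4, -0.3, -0.2]
grip_width: 0.0234
```

View pics/m4.png

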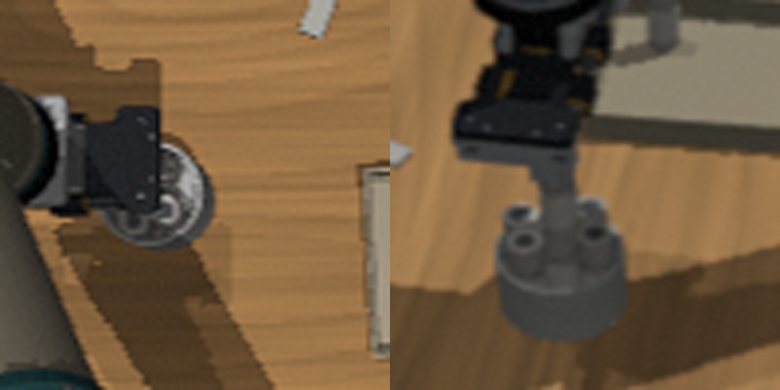

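Run:
```python
from fit import *
g=cam('side'); s=bot.sense(); print(s['tool_pos'],s['clock'])
im=g['frame'][:,:,::-1].copy(); S=10; c0,r0,c1,r1=275,225,330,285
v=cv2.resize(im[r0:r1,c0:c1],None,fx=S,fy=S,interpolation=cv2.INTER_CUBIC)
def dr(X,col):
    p=(proj(g,X)-[c0,r0]+.5)*S; cv2.polylines(v,[p.astype(int)],False,col,1)
a=np.linspace(0,2*np.pi,40)
x,y,z=s['tool_pos']
for zz in(.130,.150,.16,.17): dr(np.c_[x+.012*np.cos(a),y+.012*np.sin(a),np.full(40,zz)],(0,255,0))
gx,gy=.5397,.2914
dr([[x,y,.13],[x,y,.19]],(0,255,0)); dr([[gx,gy,.004],[gx,gy,.19]],(0,0,255))
cv2.imwrite('pics/m5.png',v)
```

```text
[0.5407 0.2899 0.2096] 8.1333
```

View pics/m5.png

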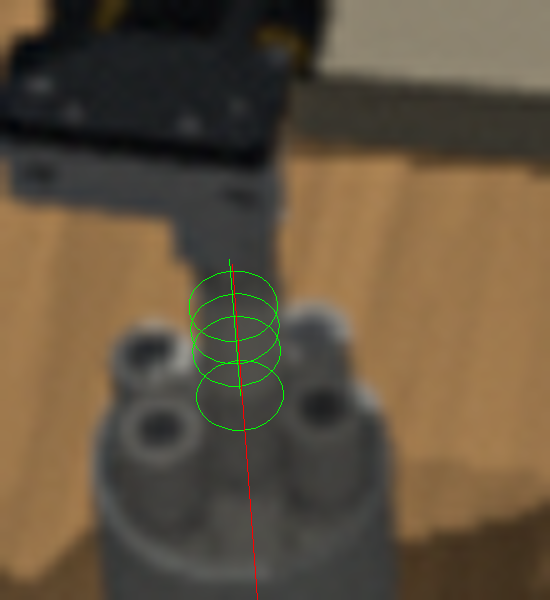

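Run:
```python
from fit import *
g=cam('side'); s=bot.sense()
im=g['frame'][:,:,::-1].copy(); S=10; c0,r0,c1,r1=275,225,330,285
v=cv2.resize(im[r0:r1,c0:c1],None,fx=S,fy=S,interpolation=cv2.INTER_CUBIC).astype(float)
v=np.clip((v-35)*4,0,255).astype(np.uint8)
cv2.imwrite('pics/m6.png',v)
for r in(252,254,256,258,260,262): print(r,g['frame'][r,288:310].mean(1).astype(int), proj(g,[[*s['tool_pos'][:2],.16]])[0])
```

```text
252 [116 119 118 118 116 108  78  53  53  61  60  59  56  58  74 103 113 117
 121 122 121 123] [298.0064 257.3784]
254 [118 117 117 117 117 115  91  66  59  61  62  62  61  63  70  93 116 125
 126 124 121 123] [298.0064 257.3784]
256 [118 122 125 123 121 115  94  72  68  70  73  74  72  76  83 108 121 110
 106 116 131 131] [298.0064 257.3784]
258 [ 90  85  87  90 109 133 109  76  69  73  77  77  77  75  73  75  70  64
  65  75 101 124] [298.0064 257.3784]
260 [ 48  44  53  66 111 144 112  75  70  74  76  77  78  75  74  82  88  72
  63  69  68  76] [298.0064 257.3784]
262 [ 78  79 101  97 101 101  86  71  70  73  76  76  78  76  71  64  65  68
  71  67  67  72] [298.0064 257.3784]
```

View pics/m6.png

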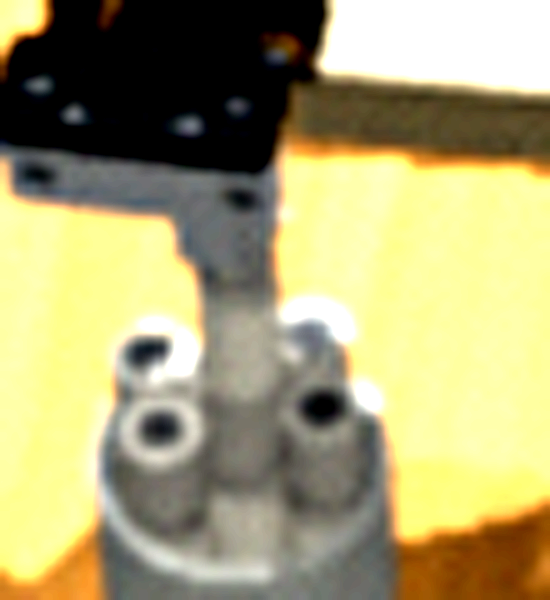

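```bash
python3 -m pendant '[{"ax":0,"ay":0,"az":0,"dx":-0.1,"dy":0.03,"dz":0.5,"hand":1},{"ax":0,"ay":0,"az":0,"dx":0,"dy":0,"dz":1.0,"hand":1},{"ax":0,"ay":0,"az":0,"dx":0,"dy":0,"dz":0.5,"hand":1},{"ax":0,"ay":0,"az":0,"dx":0,"dy":0,"dz":0,"hand":1},{"ax":0,"ay":0,"az":0,"dx":0,"dy":0,"dz":0,"hand":1},{"ax":0,"ay":0,"az":0,"dx":0,"dy":0,"dz":0,"hand":1},{"ax":0,"ay":0,"az":0,"dx":0,"dy":0,"dz":0,"hand":1}]'
python3 - <<'E'
from fit import *
g=cam('side'); s=bot.sense(); f=cam('top')
S=10; c0,r0,c1,r1=275,225,330,285
def enh(im): 
    v=cv2.resize(im,None,fx=S,fy=S,interpolation=cv2.INTER_CUBIC).astype(float); return np.clip((v-35)*3.5,0,255).astype(np.uint8)
v=enh(g['frame'][r0:r1,c0:c1,::-1]); 
x,y,z=s['tool_pos'];a=np.linspace(0,2*np.pi,40); print(x,y,z)
p=(proj(g,np.c_[x+.012*np.cos(a),y+.012*np.sin(a),np.full(40,z-.0805)])-[c0,r0]+.5)*S; cv2.polylines(v,[p.astype(int)],False,(0,0,255),1)
cv2.imwrite('pics/m7.png',v)
E
```

```text
clock: 8.77
tool_pos: [0.5419, 0.2905, 0.1897]
tcp_rot: [[-1.0, -0.001, 0.0], [-0.001, 1.0, 0.0], [-0.0, 0.0, -1.0]]
contact_force: [0.2, -0.3, -1.0]
grip_width: 0.0233
0.541912404775891 0.29051551777051415 0.18974045865919334
```

View pics/m7.png

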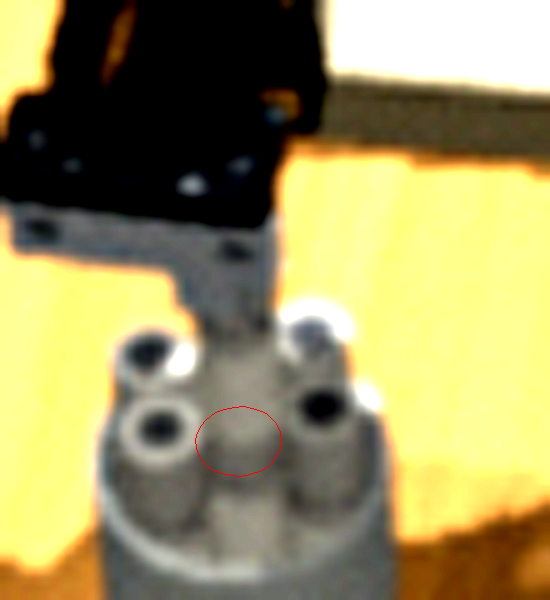

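```bash
python3 -m pendant '[{"ax":0,"ay":0,"az":0,"dx":0,"dy":0,"dz":0.5,"hand":1},{"ax":0,"ay":0,"az":0,"dx":0,"dy":0,"dz":0.5,"hand":1},{"ax":0,"ay":0,"az":0,"dx":0,"dy":0,"dz":0.5,"hand":1},{"ax":0,"ay":0,"az":0,"dx":0,"dy":0,"dz":0,"hand":1},{"ax":0,"ay":0,"az":0,"dx":0,"dy":0,"dz":0,"hand":1}]'
python3 -m pendant '[{"ax":0,"ay":0,"az":0,"dx":0,"dy":0,"dz":0.5,"hand":1},{"ax":0,"ay":0,"az":0,"dx":0,"dy":0,"dz":0.5,"hand":1},{"ax":0,"ay":0,"az":0,"dx":0,"dy":0,"dz":0,"hand":1},{"ax":0,"ay":0,"az":0,"dx":0,"dy":0,"dz":0,"hand":1}]'
```

```text
clock: 9.28
tool_pos: [0.5413, 0.2902, 0.1738]
tcp_rot: [[-1.0, -0.001, -0.001], [-0.001, 1.0, -0.001], [0.001, -0.001, -1.0]]
contact_force: [0.0, 0.3, -0.0]
grip_width: 0.0232
clock: 9.62
tool_pos: [0.5414, 0.2903, 0.164]
tcp_rot: [[-1.0, -0.001, -0.001], [-0.001, 1.0, -0.0], [0.001, -0.0, -1.0]]
contact_force: [-0.3, 0.6, -0.8]
grip_width: 0.0234
```

```bash
python3 -m pendant '[{"ax":0,"ay":0,"az":0,"dx":0,"dy":0,"dz":0.6,"hand":1},{"ax":0,"ay":0,"az":0,"dx":0,"dy":0,"dz":0.6,"hand":1},{"ax":0,"ay":0,"az":0,"dx":0,"dy":0,"dz":0.6,"hand":1},{"ax":0,"ay":0,"az":0,"dx":0,"dy":0,"dz":0,"hand":1},{"ax":0,"ay":0,"az":0,"dx":0,"dy":0,"dz":0,"hand":1}]'
python3 -m pendant '[{"ax":0,"ay":0,"az":0,"dx":0,"dy":0,"dz":0.6,"hand":1},{"ax":0,"ay":0,"az":0,"dx":0,"dy":0,"dz":0.6,"hand":1},{"ax":0,"ay":0,"az":0,"dx":0,"dy":0,"dz":0.6,"hand":1},{"ax":0,"ay":0,"az":0,"dx":0,"dy":0,"dz":0,"hand":1},{"ax":0,"ay":0,"az":0,"dx":0,"dy":0,"dz":0,"hand":1}]'
```

```text
clock: 10.03
tool_pos: [0.5413, 0.2902, 0.1458]
tcp_rot: [[-1.0, -0.001, -0.001], [-0.001, 1.0, -0.001], [0.001, -0.001, -1.0]]
contact_force: [1.0, 0.2, -0.3]
grip_width: 0.0239
clock: 10.45
tool_pos: [0.5413, 0.2902, 0.1278]
tcp_rot: [[-1.0, -0.001, -0.001], [-0.001, 1.0, -0.001], [0.001, -0.001, -1.0]]
contact_force: [0.5, -0.1, -0.7]
grip_width: 0.0231
```

```bash
python3 -m pendant '[{"ax":0,"ay":0,"az":0,"dx":0,"dy":0,"dz":0.6,"hand":1},{"ax":0,"ay":0,"az":0,"dx":0,"dy":0,"dz":0.6,"hand":1},{"ax":0,"ay":0,"az":0,"dx":0,"dy":0,"dz":0.7,"hand":1},{"ax":0,"ay":0,"az":0,"dx":0,"dy":0,"dz":0,"hand":1},{"ax":0,"ay":0,"az":0,"dx":0,"dy":0,"dz":0,"hand":1},{"ax":0,"ay":0,"az":0,"dx":0,"dy":0,"dz":0,"hand":0.3},{"ax":0,"ay":0,"az":0,"dx":0,"dy":0,"dz":0,"hand":0.2},{"ax":0,"ay":0,"az":0,"dx":0,"dy":0,"dz":0,"hand":0.2},{"ax":0,"ay":0,"az":0,"dx":0,"dy":0,"dz":0,"hand":0.2}]'
python3 -m pendant '[{"ax":0,"ay":0,"az":0,"dx":0,"dy":0,"dz":-2,"hand":0.2},{"ax":0,"ay":0,"az":0,"dx":0,"dy":0,"dz":-4,"hand":0.2},{"ax":0,"ay":0,"az":0,"dx":0,"dy":0,"dz":-3,"hand":0},{"ax":0,"ay":0,"az":0,"dx":-0.3,"dy":-3.5,"dz":0,"hand":-1},{"ax":0,"ay":0,"az":0,"dx":0,"dy":-4,"dz":0,"hand":-1},{"ax":0,"ay":0,"az":0,"dx":0,"dy":-4,"dz":0,"hand":-1},{"ax":0,"ay":0,"az":0,"dx":0,"dy":-4,"dz":0,"hand":-1},{"ax":0,"ay":0,"az":0,"dx":0,"dy":-4,"dz":0,"hand":-1}]'
python3 - <<'E'
from fit import *
g=cam('side'); f=cam('top')
save(f,'t8',(210,170,270,230),6);save(g,'s8',(270,240,330,300),6)
cv2.imwrite('pics/m8.png',np.hstack([cv2.imread('pics/t8.png'),cv2.imread('pics/s8.png')]))
E
```

```text
clock: 11.2
tool_pos: [0.5419, 0.2905, 0.1098]
tcp_rot: [[-1.0, -0.001, 0.0], [-0.001, 1.0, 0.0], [-0.001, 0.0, -1.0]]
contact_force: [-0.2, -0.7, 0.2]
grip_width: 0.0375
clock: 11.87
tool_pos: [0.5448, 0.0937, 0.1999]
tcp_rot: [[-1.0, -0.002, 0.001], [-0.002, 1.0, 0.0], [-0.001, 0.0, -1.0]]
contact_force: [0.9, -0.9, -0.2]
grip_width: 0.0743
```

View pics/m8.png

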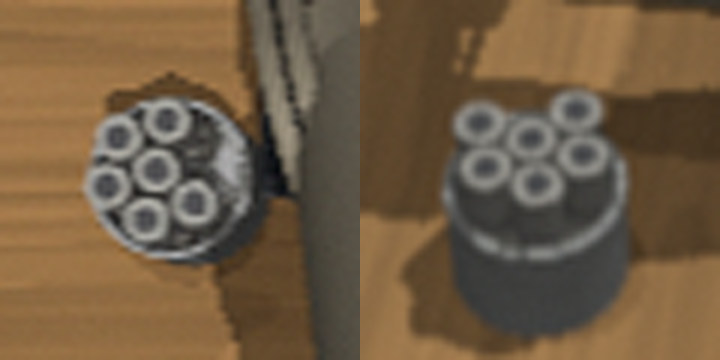

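```bash
python3 -m pendant '[{"ax":0,"ay":0,"az":0,"dx":0.5,"dy":-3.5,"dz":0,"hand":-1},{"ax":0,"ay":0,"az":0,"dx":0.5,"dy":-3.5,"dz":0,"hand":-1},{"ax":0,"ay":0,"az":0,"dx":0.5,"dy":-3.4,"dz":0,"hand":-1},{"ax":0,"ay":0,"az":0,"dx":0.2,"dy":-1.9,"dz":0,"hand":-1},{"ax":0,"ay":0,"az":0,"dx":0,"dy":0,"dz":2.0,"hand":-1},{"ax":0,"ay":0,"az":0,"dx":0,"dy":0,"dz":2.5,"hand":-1},{"ax":0,"ay":0,"az":0,"dx":0,"dy":0,"dz":2.5,"hand":-1},{"ax":0,"ay":0,"az":0,"dx":0,"dy":0,"dz":0.5,"hand":-1},{"ax":0,"ay":0,"az":0,"dx":0,"dy":0,"dz":0,"hand":-1},{"ax":0,"ay":0,"az":0,"dx":0,"dy":0,"dz":0,"hand":-1}]'
python3 -m pendant '[{"ax":0,"ay":0,"az":0,"dx":0,"dy":0,"dz":0,"hand":-1},{"ax":0,"ay":0,"az":0,"dx":0,"dy":0,"dz":0,"hand":-1},{"ax":0,"ay":0,"az":0,"dx":0,"dy":0,"dz":0,"hand":-1},{"ax":0,"ay":0,"az":0,"dx":0,"dy":0,"dz":0,"hand":-1}]'
```

```text
clock: 12.8
tool_pos: [0.5286, -0.0272, 0.1251]
tcp_rot: [[-1.0, -0.002, 0.001], [-0.002, 1.0, 0.0], [-0.001, 0.0, -1.0]]
contact_force: [-0.0, -0.6, 0.3]
grip_width: 0.0936
clock: 13.13
tool_pos: [0.5286, -0.0276, 0.1253]
tcp_rot: [[-1.0, -0.001, 0.001], [-0.001, 1.0, -0.0], [-0.001, -0.0, -1.0]]
contact_force: [-0.8, -0.5, 1.0]
grip_width: 0.094
```

```bash
python3 -m pendant '[{"ax":0,"ay":0,"az":0,"dx":0.1,"dy":-0.18,"dz":1.2,"hand":-1},{"ax":0,"ay":0,"az":0,"dx":0,"dy":0,"dz":1.5,"hand":-1},{"ax":0,"ay":0,"az":0,"dx":0,"dy":0,"dz":1.0,"hand":-1},{"ax":0,"ay":0,"az":0,"dx":0,"dy":0,"dz":0.5,"hand":-0.3},{"ax":0,"ay":0,"az":0,"dx":0,"dy":0,"dz":0,"hand":0},{"ax":0,"ay":0,"az":0,"dx":0,"dy":0,"dz":0,"hand":0.2},{"ax":0,"ay":0,"az":0,"dx":0,"dy":0,"dz":0,"hand":0.35},{"ax":0,"ay":0,"az":0,"dx":0,"dy":0,"dz":0,"hand":0.5},{"ax":0,"ay":0,"az":0,"dx":0,"dy":0,"dz":0,"hand":0.7},{"ax":0,"ay":0,"az":0,"dx":0,"dy":0,"dz":0,"hand":1}]' 20
python3 -m pendant '[{"ax":0,"ay":0,"az":0,"dx":0,"dy":0,"dz":0,"hand":1},{"ax":0,"ay":0,"az":0,"dx":0,"dy":0,"dz":0,"hand":1},{"ax":0,"ay":0,"az":0,"dx":0,"dy":0,"dz":0,"hand":1},{"ax":0,"ay":0,"az":0,"dx":0,"dy":0,"dz":0,"hand":1},{"ax":0,"ay":0,"az":0,"dx":0,"dy":0,"dz":0,"hand":1},{"ax":0,"ay":0,"az":0,"dx":0,"dy":0,"dz":0,"hand":1}]'
```

```text
clock: 13.97
tool_pos: [0.5273, -0.0294, 0.0828]
tcp_rot: [[-1.0, -0.001, 0.001], [-0.001, 1.0, 0.0], [-0.001, 0.0, -1.0]]
contact_force: [-0.0, -0.4, -0.0]
grip_width: 0.0507
clock: 14.47
tool_pos: [0.5271, -0.0294, 0.0825]
tcp_rot: [[-1.0, -0.001, -0.0], [-0.001, 1.0, 0.0], [0.0, 0.0, -1.0]]
contact_force: [-1.0, 0.7, -0.6]
grip_width: 0.0235
```

```bash
python3 -m pendant '[{"ax":0,"ay":0,"az":0,"dx":0,"dy":0,"dz":-1.5,"hand":1},{"ax":0,"ay":0,"az":0,"dx":0,"dy":0,"dz":-3.2,"hand":1},{"ax":0,"ay":0,"az":0,"dx":0,"dy":0,"dz":-3.2,"hand":1},{"ax":0,"ay":0,"az":0,"dx":0,"dy":0,"dz":-3.2,"hand":1},{"ax":0,"ay":0,"az":0,"dx":0,"dy":0,"dz":-1.6,"hand":1},{"ax":0,"ay":0,"az":0,"dx":0,"dy":0,"dz":0,"hand":1}]'
python3 -m pendant '[{"ax":0,"ay":0,"az":0,"dx":-0.2,"dy":1.5,"dz":0,"hand":1},{"ax":0,"ay":0,"az":0,"dx":-0.35,"dy":3.4,"dz":0,"hand":1},{"ax":0,"ay":0,"az":0,"dx":-0.35,"dy":3.4,"dz":0,"hand":1},{"ax":0,"ay":0,"az":0,"dx":-0.35,"dy":3.4,"dz":0,"hand":1},{"ax":0,"ay":0,"az":0,"dx":-0.35,"dy":3.4,"dz":0,"hand":1},{"ax":0,"ay":0,"az":0,"dx":-0.35,"dy":3.4,"dz":0,"hand":1},{"ax":0,"ay":0,"az":0,"dx":-0.35,"dy":3.4,"dz":0,"hand":1},{"ax":0,"ay":0,"az":0,"dx":-0.35,"dy":3.2,"dz":0,"hand":1},{"ax":0,"ay":0,"az":0,"dx":-0.4,"dy":1.8,"dz":0,"hand":1},{"ax":0,"ay":0,"az":0,"dx":0,"dy":0,"dz":0,"hand":1}]'
python3 -m pendant '[{"ax":0,"ay":0,"az":0,"dx":0,"dy":0,"dz":0,"hand":1},{"ax":0,"ay":0,"az":0,"dx":0,"dy":0,"dz":0,"hand":1},{"ax":0,"ay":0,"az":0,"dx":0,"dy":0,"dz":0,"hand":1},{"ax":0,"ay":0,"az":0,"dx":0,"dy":0,"dz":0,"hand":1},{"ax":0,"ay":0,"az":0,"dx":0,"dy":0,"dz":0,"hand":1},{"ax":0,"ay":0,"az":0,"dx":0,"dy":0,"dz":0,"hand":1},{"ax":0,"ay":0,"az":0,"dx":0,"dy":0,"dz":0,"hand":1}]'
python3 - <<'E'
from fit import *
g=cam('side'); s=bot.sense()
S=10; c0,r0,c1,r1=270,220,325,280
v=cv2.resize(g['frame'][r0:r1,c0:c1,::-1],None,fx=S,fy=S,interpolation=cv2.INTER_CUBIC).astype(float); v=np.clip((v-35)*3,0,255).astype(np.uint8)
x,y,z=s['tool_pos'];a=np.linspace(0,2*np.pi,40); print(x,y,z)
p=(proj(g,np.c_[x+.012*np.cos(a),y+.012*np.sin(a),np.full(40,z-.0795)])-[c0,r0]+.5)*S; cv2.polylines(v,[p.astype(int)],False,(0,0,255),1)
gx,gy=.5561,.2410
p=(proj(g,[[gx,gy,.004],[gx,gy,.19]])-[c0,r0]+.5)*S; cv2.polylines(v,[p.astype(int)],False,(0,255,0),1)
cv2.imwrite('pics/m9.png',v)
E
```

```text
clock: 14.97
tool_pos: [0.5296, -0.0295, 0.2133]
tcp_rot: [[-1.0, -0.001, 0.008], [-0.001, 1.0, -0.0], [-0.008, -0.0, -1.0]]
contact_force: [0.3, 0.5, -0.8]
grip_width: 0.0233
clock: 15.8
tool_pos: [0.556, 0.2458, 0.2079]
tcp_rot: [[-1.0, -0.008, -0.002], [-0.008, 1.0, 0.003], [0.002, 0.003, -1.0]]
contact_force: [0.5, 0.0, 0.0]
grip_width: 0.0232
clock: 16.38
tool_pos: [0.5574, 0.2392, 0.2096]
tcp_rot: [[-1.0, -0.0, 0.0], [-0.0, 1.0, 0.0], [-0.0, 0.0, -1.0]]
contact_force: [0.3, -0.5, 0.5]
grip_width: 0.0234
0.5573470868177283 0.23930752502189165 0.20961985763923058
```

View pics/m9.png

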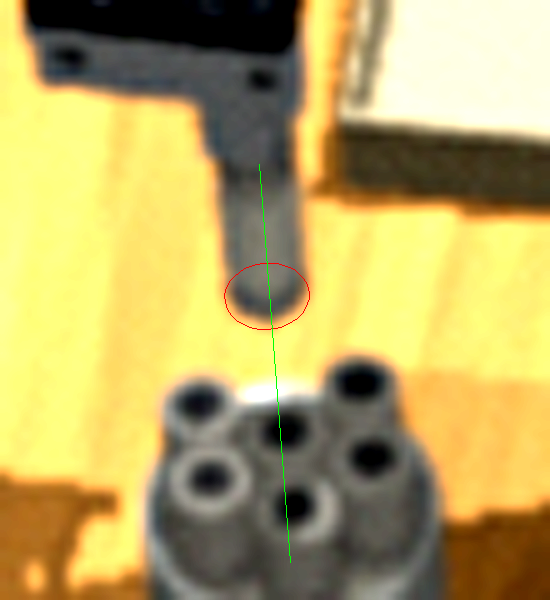

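```bash
python3 -m pendant '[{"ax":0,"ay":0,"az":0,"dx":0.07,"dy":0.06,"dz":0.5,"hand":1},{"ax":0,"ay":0,"az":0,"dx":0,"dy":0,"dz":1.2,"hand":1},{"ax":0,"ay":0,"az":0,"dx":0,"dy":0,"dz":0.8,"hand":1},{"ax":0,"ay":0,"az":0,"dx":0,"dy":0,"dz":0.5,"hand":1},{"ax":0,"ay":0,"az":0,"dx":0,"dy":0,"dz":0.5,"hand":1},{"ax":0,"ay":0,"az":0,"dx":0,"dy":0,"dz":0,"hand":1},{"ax":0,"ay":0,"az":0,"dx":0,"dy":0,"dz":0,"hand":1},{"ax":0,"ay":0,"az":0,"dx":0,"dy":0,"dz":0,"hand":1}]'
python3 -m pendant '[{"ax":0,"ay":0,"az":0,"dx":0,"dy":0,"dz":0.5,"hand":1},{"ax":0,"ay":0,"az":0,"dx":0,"dy":0,"dz":0.5,"hand":1},{"ax":0,"ay":0,"az":0,"dx":0,"dy":0,"dz":0,"hand":1},{"ax":0,"ay":0,"az":0,"dx":0,"dy":0,"dz":0,"hand":1}]'
```

```text
clock: 17.1
tool_pos: [0.5568, 0.2404, 0.1748]
tcp_rot: [[-1.0, -0.001, 0.001], [-0.001, 1.0, 0.0], [-0.001, 0.0, -1.0]]
contact_force: [-0.4, -0.3, -0.4]
grip_width: 0.0235
clock: 17.43
tool_pos: [0.5562, 0.24, 0.164]
tcp_rot: [[-1.0, -0.001, -0.001], [-0.001, 1.0, -0.0], [0.001, -0.0, -1.0]]
contact_force: [-0.5, -0.2, -0.0]
grip_width: 0.0233
```

Foot 20 mm below the neighbours' tops with no force. Continuing.

```bash
python3 -m pendant '[{"ax":0,"ay":0,"az":0,"dx":0,"dy":0,"dz":0.6,"hand":1},{"ax":0,"ay":0,"az":0,"dx":0,"dy":0,"dz":0.6,"hand":1},{"ax":0,"ay":0,"az":0,"dx":0,"dy":0,"dz":0.6,"hand":1},{"ax":0,"ay":0,"az":0,"dx":0,"dy":0,"dz":0,"hand":1},{"ax":0,"ay":0,"az":0,"dx":0,"dy":0,"dz":0,"hand":1}]'
python3 -m pendant '[{"ax":0,"ay":0,"az":0,"dx":0,"dy":0,"dz":0.6,"hand":1},{"ax":0,"ay":0,"az":0,"dx":0,"dy":0,"dz":0.6,"hand":1},{"ax":0,"ay":0,"az":0,"dx":0,"dy":0,"dz":0.6,"hand":1},{"ax":0,"ay":0,"az":0,"dx":0,"dy":0,"dz":0,"hand":1},{"ax":0,"ay":0,"az":0,"dx":0,"dy":0,"dz":0,"hand":1}]'
```

```text
clock: 17.85
tool_pos: [0.5561, 0.24, 0.1458]
tcp_rot: [[-1.0, -0.001, -0.001], [-0.001, 1.0, -0.001], [0.001, -0.001, -1.0]]
contact_force: [-0.3, -0.3, -0.0]
grip_width: 0.0234
clock: 18.27
tool_pos: [0.5562, 0.2401, 0.1278]
tcp_rot: [[-1.0, -0.001, -0.001], [-0.001, 1.0, -0.0], [0.001, -0.0, -1.0]]
contact_force: [0.1, 0.5, -0.3]
grip_width: 0.0232
```

```bash
python3 -m pendant '[{"ax":0,"ay":0,"az":0,"dx":0,"dy":0,"dz":0.6,"hand":1},{"ax":0,"ay":0,"az":0,"dx":0,"dy":0,"dz":0.6,"hand":1},{"ax":0,"ay":0,"az":0,"dx":0,"dy":0,"dz":0.7,"hand":1},{"ax":0,"ay":0,"az":0,"dx":0,"dy":0,"dz":0,"hand":1},{"ax":0,"ay":0,"az":0,"dx":0,"dy":0,"dz":0,"hand":1},{"ax":0,"ay":0,"az":0,"dx":0,"dy":0,"dz":0,"hand":0.3},{"ax":0,"ay":0,"az":0,"dx":0,"dy":0,"dz":0,"hand":0.2},{"ax":0,"ay":0,"az":0,"dx":0,"dy":0,"dz":0,"hand":0.2},{"ax":0,"ay":0,"az":0,"dx":0,"dy":0,"dz":0,"hand":0.2}]'
python3 -m pendant '[{"ax":0,"ay":0,"az":0,"dx":0,"dy":0,"dz":-2,"hand":0.2},{"ax":0,"ay":0,"az":0,"dx":0,"dy":0,"dz":-4,"hand":0.2},{"ax":0,"ay":0,"az":0,"dx":0,"dy":0,"dz":-3,"hand":0.3},{"ax":0,"ay":0,"az":0,"dx":0,"dy":-3.5,"dz":0,"hand":1},{"ax":0,"ay":0,"az":0,"dx":0,"dy":-4,"dz":0,"hand":1},{"ax":0,"ay":0,"az":0,"dx":0,"dy":-4,"dz":0,"hand":1},{"ax":0,"ay":0,"az":0,"dx":0,"dy":-4,"dz":0,"hand":1},{"ax":0,"ay":0,"az":0,"dx":0,"dy":-4,"dz":0,"hand":1}]'
python3 - <<'E'
from fit import *
g=cam('side'); f=cam('top')
save(f,'t10',(210,170,270,230),6);save(g,'s10',(270,240,330,300),6)
cv2.imwrite('pics/m10.png',np.hstack([cv2.imread('pics/t10.png'),cv2.imread('pics/s10.png')]))
save(f,'t11',(370,170,420,235),9)
E
```

```text
clock: 19.02
tool_pos: [0.5568, 0.2403, 0.1098]
tcp_rot: [[-1.0, -0.001, 0.001], [-0.001, 1.0, 0.0], [-0.001, 0.0, -1.0]]
contact_force: [-0.6, 0.2, 0.5]
grip_width: 0.0373
clock: 19.68
tool_pos: [0.5566, 0.0435, 0.1999]
tcp_rot: [[-1.0, -0.002, 0.001], [-0.002, 1.0, 0.0], [-0.001, 0.0, -1.0]]
contact_force: [0.3, -0.3, 0.2]
grip_width: 0.0031
```

View pics/m10.png

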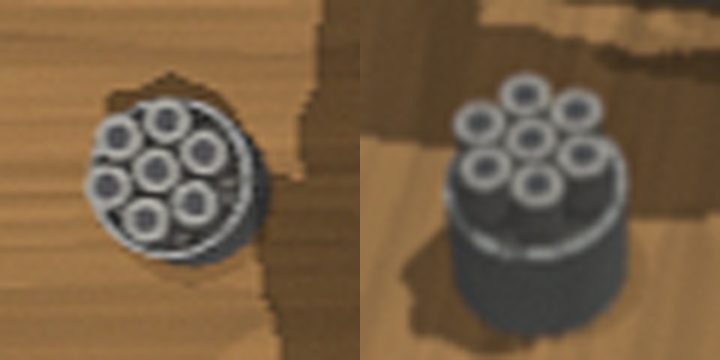

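View pics/t11.png

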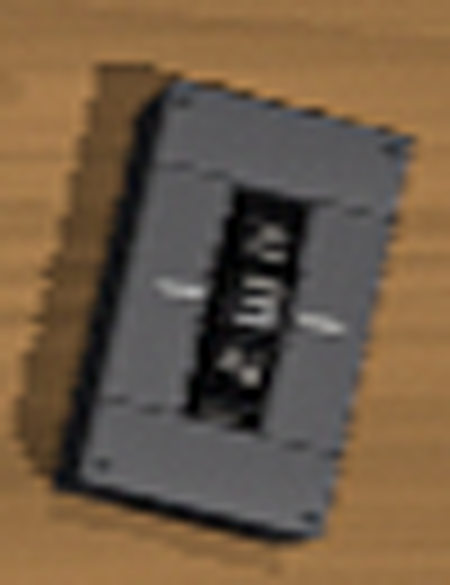

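```bash
python3 -m pendant '[{"ax":0,"ay":0,"az":0,"dx":0.6,"dy":-2.5,"dz":0,"hand":1},{"ax":0,"ay":0,"az":0,"dx":0.75,"dy":-3.8,"dz":0,"hand":1},{"ax":0,"ay":0,"az":0,"dx":0.75,"dy":-3.8,"dz":0,"hand":1},{"ax":0,"ay":0,"az":0,"dx":0.75,"dy":-3.8,"dz":0,"hand":1},{"ax":0,"ay":0,"az":0,"dx":0.75,"dy":-3.8,"dz":0,"hand":1},{"ax":0,"ay":0,"az":0,"dx":0.75,"dy":-3.8,"dz":0,"hand":1},{"ax":0,"ay":0,"az":0,"dx":0.75,"dy":-3.8,"dz":0,"hand":1},{"ax":0,"ay":0,"az":0,"dx":0.67,"dy":-3.1,"dz":0,"hand":1},{"ax":0,"ay":0,"az":0,"dx":0,"dy":0,"dz":0,"hand":1}]' 
python3 -m pendant '[{"ax":0,"ay":0,"az":0.09,"dx":0,"dy":0,"dz":0,"hand":1},{"ax":0,"ay":0,"az":0.09,"dx":0,"dy":0,"dz":0,"hand":1},{"ax":0,"ay":0,"az":0.085,"dx":0,"dy":0,"dz":0,"hand":1},{"ax":0,"ay":0,"az":0,"dx":0,"dy":0,"dz":2.5,"hand":1},{"ax":0,"ay":0,"az":0,"dx":0,"dy":0,"dz":3,"hand":1},{"ax":0,"ay":0,"az":0,"dx":0,"dy":0,"dz":2,"hand":1},{"ax":0,"ay":0,"az":0,"dx":0,"dy":0,"dz":0,"hand":1},{"ax":0,"ay":0,"az":0,"dx":0,"dy":0,"dz":0,"hand":1},{"ax":0,"ay":0,"az":0,"dx":0,"dy":0,"dz":0,"hand":1},{"ax":0,"ay":0,"az":0,"dx":0,"dy":0,"dz":0,"hand":1}]'
python3 - <<'E'
from fit import *
s=bot.sense(); x=s['tool_pos']; r=np.array([np.cos(np.radians(15.2)),-np.sin(np.radians(15.2))]); d=x[:2]-[.524,-.2475]
print(x,'u',d@r,'v(tool y)',d@np.array([-r[1],r[0]]), s['grip_width'],s['clock'])
g=cam('side'); save(g,'s12',(300,110,370,190),8); f=cam('top'); save(f,'t12',(360,160,440,240),8)
E
```

```text
clock: 20.53
tool_pos: [0.4969, -0.2472, 0.1997]
tcp_rot: [[-1.0, 0.009, -0.001], [0.009, 1.0, -0.005], [0.001, -0.005, -1.0]]
contact_force: [0.6, -1.0, -0.1]
grip_width: 0.0006
clock: 21.37
tool_pos: [0.5007, -0.2391, 0.126]
tcp_rot: [[-0.965, 0.261, 0.003], [0.261, 0.965, -0.001], [-0.003, -0.0, -1.0]]
contact_force: [-0.0, -0.0, -0.1]
grip_width: 0.0005
[ 0.5007 -0.2391  0.126 ] u -0.024685375533822655 v(tool y) 0.0019816938587419466 0.0004961323771821991 21.3667
```

View pics/s12.png

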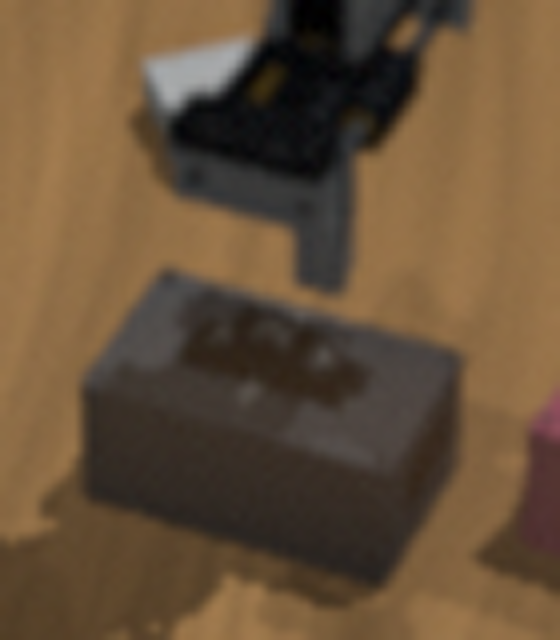

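View pics/t12.png

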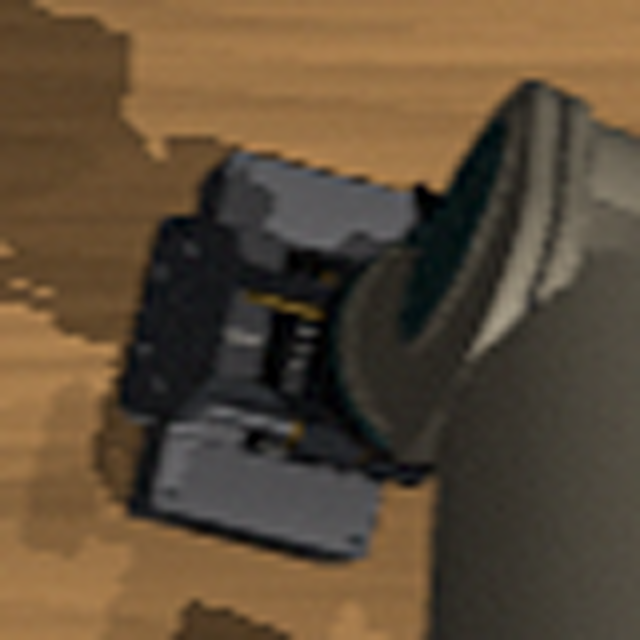

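```bash
python3 -m pendant '[{"ax":0,"ay":0,"az":0,"dx":0.15,"dy":-0.2,"dz":1.0,"hand":1},{"ax":0,"ay":0,"az":0,"dx":0,"dy":0,"dz":1.2,"hand":1},{"ax":0,"ay":0,"az":0,"dx":0,"dy":0,"dz":0.9,"hand":1},{"ax":0,"ay":0,"az":0,"dx":0,"dy":0,"dz":0.6,"hand":1},{"ax":0,"ay":0,"az":0,"dx":0,"dy":0,"dz":0,"hand":1},{"ax":0,"ay":0,"az":0,"dx":0,"dy":0,"dz":0,"hand":1},{"ax":0,"ay":0,"az":0,"dx":0,"dy":0,"dz":0,"hand":1},{"ax":0,"ay":0,"az":0,"dx":0,"dy":0,"dz":0,"hand":1}]'
python3 - <<'E'
from fit import *
s=bot.sense(); x=s['tool_pos']; r=np.array([np.cos(np.radians(15.2)),-np.sin(np.radians(15.2))]); d=x[:2]-[.524,-.2475]
print('u',d@r,'v(tool y)',d@np.array([-r[1],r[0]]))
g=cam('side'); save(g,'s13',(300,110,370,190),8)
E
```

```text
clock: 22.13
tool_pos: [0.4979, -0.2405, 0.0879]
tcp_rot: [[-0.965, 0.261, 0.001], [0.261, 0.965, -0.0], [-0.001, -0.0, -1.0]]
contact_force: [0.3, -0.3, -0.4]
grip_width: 0.0001
u -0.027057681449810172 v(tool y) -0.00014638761067834044
```

View pics/s13.png

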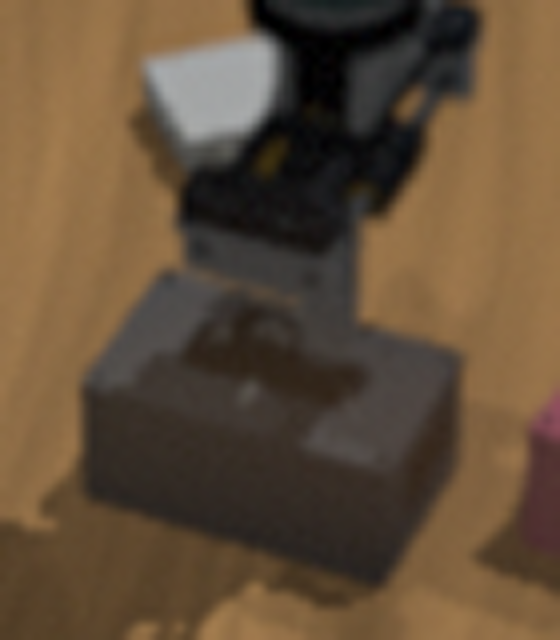

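```bash
python3 -m pendant '[{"ax":0,"ay":0,"az":0,"dx":-0.4,"dy":0,"dz":0,"hand":1},{"ax":0,"ay":0,"az":0,"dx":-0.4,"dy":0,"dz":0,"hand":1},{"ax":0,"ay":0,"az":0,"dx":-0.4,"dy":0,"dz":-0.15,"hand":1},{"ax":0,"ay":0,"az":0,"dx":-0.4,"dy":0,"dz":-0.15,"hand":1},{"ax":0,"ay":0,"az":0,"dx":-0.4,"dy":0,"dz":-0.1,"hand":1},{"ax":0,"ay":0,"az":0,"dx":-0.4,"dy":0,"dz":0,"hand":1},{"ax":0,"ay":0,"az":0,"dx":-0.4,"dy":0,"dz":0,"hand":1},{"ax":0,"ay":0,"az":0,"dx":-0.4,"dy":0,"dz":0,"hand":1},{"ax":0,"ay":0,"az":0,"dx":0,"dy":0,"dz":0,"hand":1},{"ax":0,"ay":0,"az":0,"dx":0,"dy":0,"dz":0,"hand":1}]'
python3 - <<'E'
from fit import *
g=cam('side'); save(g,'s14',(300,110,370,190),8)
s=bot.sense(); x=s['tool_pos']; r=np.array([np.cos(np.radians(15.2)),-np.sin(np.radians(15.2))]); d=x[:2]-[.524,-.2475]
print('u',d@r,'v(tool y)',d@np.array([-r[1],r[0]]))
E
```

```text
clock: 23.02
tool_pos: [0.5283, -0.2487, 0.0912]
tcp_rot: [[-0.965, 0.261, -0.0], [0.261, 0.965, 0.0], [0.0, 0.0, -1.0]]
contact_force: [-1.7, -0.1, -1.2]
grip_width: 0.0007
u 0.0044461250720625005 v(tool y) 1.970103934645042e-05
```

View pics/s14.png

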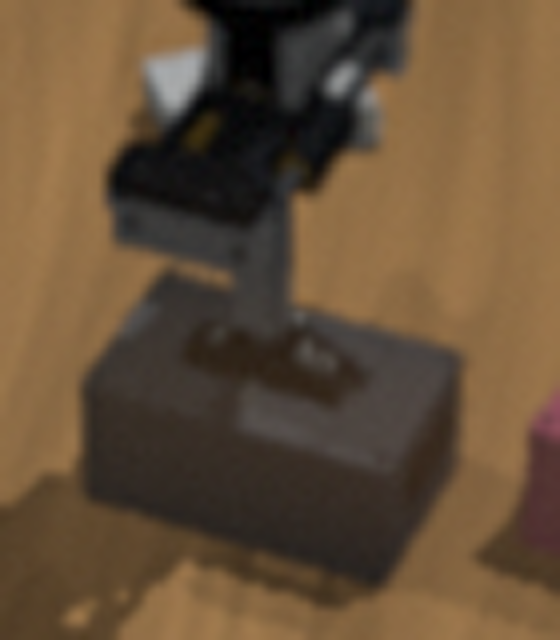

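```bash
python3 -m pendant '[{"ax":0,"ay":0,"az":0,"dx":0,"dy":0,"dz":-1.0,"hand":1},{"ax":0,"ay":0,"az":0,"dx":0,"dy":0,"dz":-1.5,"hand":1},{"ax":0,"ay":0,"az":0,"dx":1.15,"dy":0,"dz":0,"hand":1},{"ax":0,"ay":0,"az":0,"dx":2.0,"dy":0,"dz":0,"hand":1},{"ax":0,"ay":0,"az":0,"dx":0,"dy":0,"dz":0,"hand":1},{"ax":0,"ay":0,"az":0,"dx":0,"dy":0,"dz":0,"hand":1},{"ax":0,"ay":0,"az":0,"dx":0,"dy":0,"dz":0,"hand":1}]'
python3 - <<'E'
from fit import *
g=cam('side'); save(g,'s15',(310,140,360,180),12)
s=bot.sense(); x=s['tool_pos']; r=np.array([np.cos(np.radians(15.2)),-np.sin(np.radians(15.2))]); d=x[:2]-[.524,-.2475]
print('u',d@r,'v(tool y)',d@np.array([-r[1],r[0]]))
E
```

```text
clock: 23.65
tool_pos: [0.4997, -0.241, 0.1173]
tcp_rot: [[-0.965, 0.261, 0.003], [0.261, 0.965, -0.001], [-0.003, -0.0, -1.0]]
contact_force: [0.2, -0.9, 0.6]
grip_width: 0.0006
u -0.02513274558656343 v(tool y) -7.040407771882575e-05
```

View pics/s15.png

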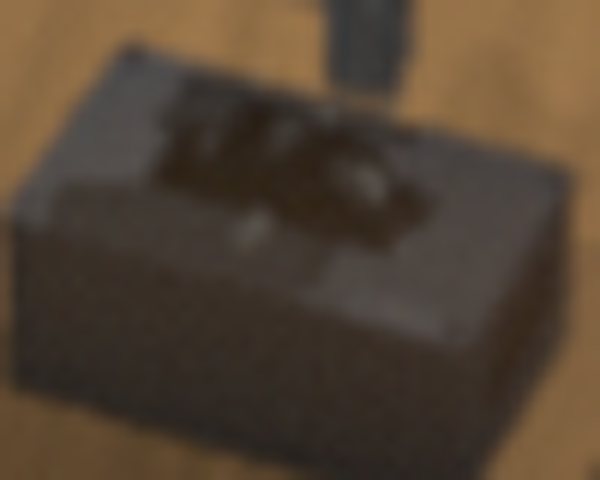

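```bash
python3 -m pendant '[{"ax":0,"ay":0,"az":0,"dx":0.05,"dy":0,"dz":1.2,"hand":1},{"ax":0,"ay":0,"az":0,"dx":0,"dy":0,"dz":1.1,"hand":1},{"ax":0,"ay":0,"az":0,"dx":0,"dy":0,"dz":0.5,"hand":1},{"ax":0,"ay":0,"az":0,"dx":0,"dy":0,"dz":0,"hand":1},{"ax":0,"ay":0,"az":0,"dx":0,"dy":0,"dz":0,"hand":1},{"ax":0,"ay":0,"az":0,"dx":0,"dy":0,"dz":0,"hand":1},{"ax":0,"ay":0,"az":0,"dx":0,"dy":0,"dz":0,"hand":1}]'
```

```text
clock: 24.28
tool_pos: [0.4978, -0.2406, 0.0888]
tcp_rot: [[-0.965, 0.261, 0.001], [0.261, 0.965, -0.0], [-0.001, -0.0, -1.0]]
contact_force: [-0.8, -0.4, -0.3]
grip_width: 0.0005
```

```bash
python3 -m pendant '[{"ax":0,"ay":0,"az":0,"dx":-0.4,"dy":0,"dz":0,"hand":1},{"ax":0,"ay":0,"az":0,"dx":-0.4,"dy":0,"dz":0,"hand":1},{"ax":0,"ay":0,"az":0,"dx":-0.4,"dy":0,"dz":-0.15,"hand":1},{"ax":0,"ay":0,"az":0,"dx":-0.4,"dy":0,"dz":-0.15,"hand":1},{"ax":0,"ay":0,"az":0,"dx":-0.4,"dy":0,"dz":-0.1,"hand":1},{"ax":0,"ay":0,"az":0,"dx":-0.4,"dy":0,"dz":0,"hand":1},{"ax":0,"ay":0,"az":0,"dx":-0.4,"dy":0,"dz":0,"hand":1},{"ax":0,"ay":0,"az":0,"dx":-0.4,"dy":0,"dz":0,"hand":1},{"ax":0,"ay":0,"az":0,"dx":0,"dy":0,"dz":0,"hand":1},{"ax":0,"ay":0,"az":0,"dx":0,"dy":0,"dz":0,"hand":1}]'
```

```text
clock: 25.12
tool_pos: [0.5285, -0.2488, 0.0923]
tcp_rot: [[-0.965, 0.261, 0.0], [0.261, 0.965, 0.0], [-0.0, 0.0, -1.0]]
contact_force: [-1.1, -0.0, -0.5]
grip_width: 0.0004
```

```bash
python3 -m pendant '[{"ax":0,"ay":0,"az":0,"dx":0,"dy":0,"dz":-1.0,"hand":1},{"ax":0,"ay":0,"az":0,"dx":0,"dy":0,"dz":-1.5,"hand":1},{"ax":0,"ay":0,"az":0,"dx":1.2,"dy":0,"dz":0,"hand":1},{"ax":0,"ay":0,"az":0,"dx":2.0,"dy":0,"dz":0,"hand":1},{"ax":0,"ay":0,"az":0,"dx":0,"dy":0,"dz":0,"hand":1},{"ax":0,"ay":0,"az":0,"dx":0,"dy":0,"dz":1.2,"hand":1},{"ax":0,"ay":0,"az":0,"dx":0,"dy":0,"dz":1.2,"hand":1},{"ax":0,"ay":0,"az":0,"dx":0,"dy":0,"dz":0.5,"hand":1},{"ax":0,"ay":0,"az":0,"dx":0,"dy":0,"dz":0,"hand":1},{"ax":0,"ay":0,"az":0,"dx":0,"dy":0,"dz":0,"hand":1}]'
python3 -m pendant '[{"ax":0,"ay":0,"az":0,"dx":0,"dy":0,"dz":0,"hand":1},{"ax":0,"ay":0,"az":0,"dx":0,"dy":0,"dz":0,"hand":1},{"ax":0,"ay":0,"az":0,"dx":0,"dy":0,"dz":0,"hand":1}]'
python3 - <<'E'
from fit import *
g=cam('side'); save(g,'s16',(310,140,360,180),12)
E
```

```text
clock: 25.95
tool_pos: [0.4982, -0.2406, 0.0887]
tcp_rot: [[-0.965, 0.261, 0.001], [0.261, 0.965, -0.0], [-0.001, -0.0, -1.0]]
contact_force: [-0.4, -0.1, -0.6]
grip_width: 0.0003
clock: 26.2
tool_pos: [0.4979, -0.2406, 0.089]
tcp_rot: [[-0.965, 0.261, 0.001], [0.261, 0.965, -0.0], [-0.001, -0.0, -1.0]]
contact_force: [0.1, -0.3, 0.2]
grip_width: 0.0004
```

View pics/s16.png

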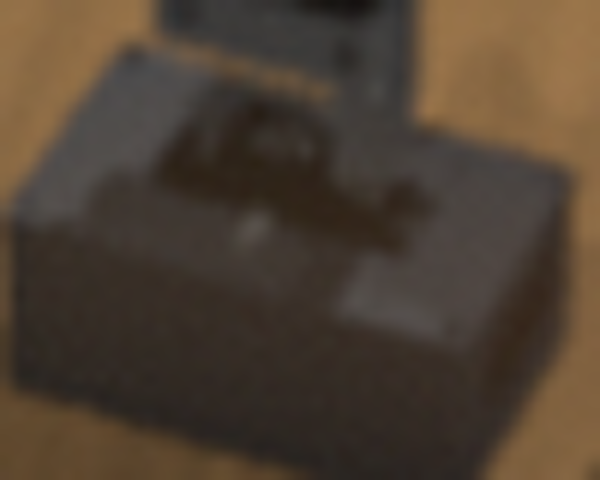

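Finger sits between ribs again (tip at about px (375,110) in the crop). Third stroke.

```bash
python3 -m pendant '[{"ax":0,"ay":0,"az":0,"dx":-0.4,"dy":0,"dz":0,"hand":1},{"ax":0,"ay":0,"az":0,"dx":-0.4,"dy":0,"dz":0,"hand":1},{"ax":0,"ay":0,"az":0,"dx":-0.4,"dy":0,"dz":-0.15,"hand":1},{"ax":0,"ay":0,"az":0,"dx":-0.4,"dy":0,"dz":-0.15,"hand":1},{"ax":0,"ay":0,"az":0,"dx":-0.4,"dy":0,"dz":0,"hand":1},{"ax":0,"ay":0,"az":0,"dx":-0.4,"dy":0,"dz":0,"hand":1},{"ax":0,"ay":0,"az":0,"dx":-0.4,"dy":0,"dz":0,"hand":1},{"ax":0,"ay":0,"az":0,"dx":-0.4,"dy":0,"dz":0,"hand":1},{"ax":0,"ay":0,"az":0,"dx":0,"dy":0,"dz":0,"hand":1},{"ax":0,"ay":0,"az":0,"dx":0,"dy":0,"dz":0,"hand":1}]'
python3 -m pendant '[{"ax":0,"ay":0,"az":0,"dx":0,"dy":0,"dz":-1.0,"hand":1},{"ax":0,"ay":0,"az":0,"dx":0,"dy":0,"dz":-3,"hand":1},{"ax":0,"ay":0,"az":0,"dx":0,"dy":1,"dz":-3,"hand":1},{"ax":0,"ay":0,"az":0,"dx":0,"dy":3.5,"dz":0,"hand":1},{"ax":0,"ay":0,"az":0,"dx":0,"dy":3.5,"dz":0,"hand":1},{"ax":0,"ay":0,"az":0,"dx":0,"dy":4,"dz":0,"hand":1},{"ax":0,"ay":0,"az":0,"dx":0,"dy":4,"dz":0,"hand":1},{"ax":0,"ay":0,"az":0,"dx":0,"dy":4,"dz":0,"hand":1}]'
python3 - <<'E'
from fit import *
f=cam('top'); 
a=cv2.resize(f['frame'][180:225,378:418,::-1],None,fx=13,fy=13,interpolation=cv2.INTER_LANCZOS4); cv2.imwrite('pics/t17.png',cv2.convertScaleAbs(a,alpha=1.5))
E
```

```text
clock: 27.08
tool_pos: [0.5282, -0.2487, 0.0912]
tcp_rot: [[-0.965, 0.261, -0.0], [0.261, 0.965, 0.0], [0.0, 0.0, -1.0]]
contact_force: [-1.6, 0.1, -0.9]
grip_width: 0.0009
clock: 27.75
tool_pos: [0.5823, -0.0539, 0.1631]
tcp_rot: [[-0.965, 0.261, 0.004], [0.261, 0.965, 0.0], [-0.004, 0.001, -1.0]]
contact_force: [1.3, 0.7, -0.4]
grip_width: 0.0007
```

View pics/t17.png

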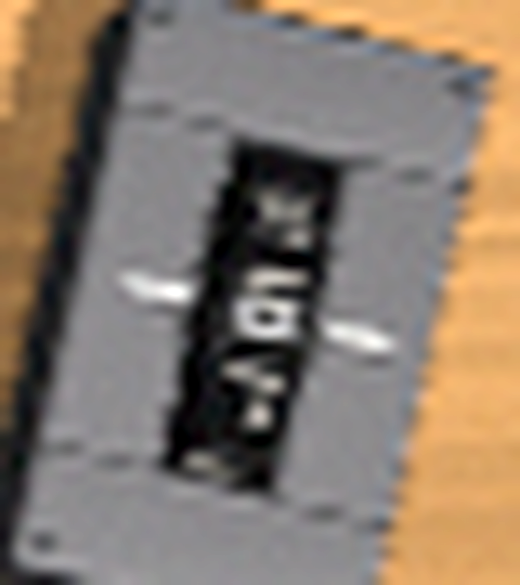

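Top view: 6 now stands between the marks at crop (270,310), with a 7 below it at (250,385). One more stroke.

```bash
python3 -m pendant '[{"ax":0,"ay":0,"az":0,"dx":1,"dy":-3.5,"dz":0,"hand":1},{"ax":0,"ay":0,"az":0,"dx":1,"dy":-3.9,"dz":0,"hand":1},{"ax":0,"ay":0,"az":0,"dx":1.2,"dy":-3.8,"dz":0,"hand":1},{"ax":0,"ay":0,"az":0,"dx":0,"dy":-3.9,"dz":0,"hand":1},{"ax":0,"ay":0,"az":0,"dx":0,"dy":-3.9,"dz":0,"hand":1},{"ax":0,"ay":0,"az":0,"dx":0,"dy":-1.0,"dz":2.0,"hand":1},{"ax":0,"ay":0,"az":0,"dx":0,"dy":0,"dz":2.0,"hand":1},{"ax":0,"ay":0,"az":0,"dx":0,"dy":0,"dz":0,"hand":1},{"ax":0,"ay":0,"az":0,"dx":0,"dy":0,"dz":0,"hand":1},{"ax":0,"ay":0,"az":0,"dx":0,"dy":0,"dz":0,"hand":1}]'
python3 -m pendant '[{"ax":0,"ay":0,"az":0,"dx":0,"dy":0,"dz":0,"hand":1},{"ax":0,"ay":0,"az":0,"dx":0,"dy":0,"dz":0,"hand":1},{"ax":0,"ay":0,"az":0,"dx":0,"dy":0,"dz":0,"hand":1},{"ax":0,"ay":0,"az":0,"dx":0,"dy":0,"dz":0,"hand":1}]'
python3 - <<'E'
from fit import *
s=bot.sense(); x=s['tool_pos']; r=np.array([np.cos(np.radians(15.2)),-np.sin(np.radians(15.2))]); d=x[:2]-[.524,-.2475]
print('u',d@r,'v(tool y)',d@np.array([-r[1],r[0]]))
E
```

```text
clock: 28.63
tool_pos: [0.4988, -0.24, 0.1227]
tcp_rot: [[-0.966, 0.26, 0.002], [0.26, 0.966, -0.0], [-0.002, 0.0, -1.0]]
contact_force: [0.5, -0.6, 0.3]
grip_width: 0.0006
clock: 28.97
tool_pos: [0.4979, -0.2402, 0.122]
tcp_rot: [[-0.966, 0.26, 0.001], [0.26, 0.966, -0.0], [-0.001, -0.0, -1.0]]
contact_force: [0.0, 0.3, -0.2]
grip_width: 0.0003
u -0.02709192218721173 v(tool y) 0.00025544940103175233
```

```bash
python3 -m pendant '[{"ax":0,"ay":0,"az":0,"dx":0,"dy":0,"dz":1.2,"hand":1},{"ax":0,"ay":0,"az":0,"dx":0,"dy":0,"dz":1.2,"hand":1},{"ax":0,"ay":0,"az":0,"dx":0,"dy":0,"dz":0.9,"hand":1},{"ax":0,"ay":0,"az":0,"dx":0,"dy":0,"dz":0,"hand":1},{"ax":0,"ay":0,"az":0,"dx":0,"dy":0,"dz":0,"hand":1},{"ax":0,"ay":0,"az":0,"dx":0,"dy":0,"dz":0,"hand":1},{"ax":0,"ay":0,"az":0,"dx":0,"dy":0,"dz":0,"hand":1}]'
python3 -m pendant '[{"ax":0,"ay":0,"az":0,"dx":-0.4,"dy":0,"dz":0,"hand":1},{"ax":0,"ay":0,"az":0,"dx":-0.4,"dy":0,"dz":0,"hand":1},{"ax":0,"ay":0,"az":0,"dx":-0.4,"dy":0,"dz":-0.15,"hand":1},{"ax":0,"ay":0,"az":0,"dx":-0.4,"dy":0,"dz":-0.15,"hand":1},{"ax":0,"ay":0,"az":0,"dx":-0.4,"dy":0,"dz":0,"hand":1},{"ax":0,"ay":0,"az":0,"dx":-0.4,"dy":0,"dz":0,"hand":1},{"ax":0,"ay":0,"az":0,"dx":-0.4,"dy":0,"dz":0,"hand":1},{"ax":0,"ay":0,"az":0,"dx":-0.4,"dy":0,"dz":0,"hand":1},{"ax":0,"ay":0,"az":0,"dx":0,"dy":0,"dz":0,"hand":1},{"ax":0,"ay":0,"az":0,"dx":0,"dy":0,"dz":0,"hand":1}]'
python3 -m pendant '[{"ax":0,"ay":0,"az":0,"dx":0,"dy":0,"dz":-1.0,"hand":1},{"ax":0,"ay":0,"az":0,"dx":0,"dy":0,"dz":-3,"hand":1},{"ax":0,"ay":0,"az":0,"dx":0,"dy":1,"dz":-3,"hand":1},{"ax":0,"ay":0,"az":0,"dx":0,"dy":3.5,"dz":0,"hand":1},{"ax":0,"ay":0,"az":0,"dx":0,"dy":3.5,"dz":0,"hand":1},{"ax":0,"ay":0,"az":0,"dx":0,"dy":4,"dz":0,"hand":1},{"ax":0,"ay":0,"az":0,"dx":0,"dy":4,"dz":0,"hand":1},{"ax":0,"ay":0,"az":0,"dx":0,"dy":4,"dz":0,"hand":1},{"ax":0,"ay":0,"az":0,"dx":0,"dy":0,"dz":0,"hand":1}]'
python3 - <<'E'
from fit import *
f=cam('top'); g=cam('side')
a=cv2.resize(f['frame'][180:225,378:418,::-1],None,fx=10,fy=10,interpolation=cv2.INTER_LANCZOS4)
b=cv2.resize(f['frame'][175:225,215:265,::-1],(390,450),interpolation=cv2.INTER_CUBIC)
cv2.imwrite('pics/t18.png',cv2.convertScaleAbs(np.hstack([a,b]),alpha=1.4)); save(g,'s18')
E
```

```text
clock: 29.55
tool_pos: [0.4979, -0.2406, 0.089]
tcp_rot: [[-0.965, 0.261, 0.001], [0.261, 0.965, -0.0], [-0.001, -0.0, -1.0]]
contact_force: [-0.3, 0.1, 0.6]
grip_width: 0.0003
clock: 30.38
tool_pos: [0.5282, -0.2486, 0.0912]
tcp_rot: [[-0.965, 0.261, -0.0], [0.261, 0.965, 0.0], [0.001, 0.0, -1.0]]
contact_force: [-1.6, 0.6, -0.2]
grip_width: 0.0002
clock: 31.13
tool_pos: [0.5842, -0.0438, 0.1628]
tcp_rot: [[-0.969, 0.248, 0.006], [0.248, 0.969, 0.007], [-0.004, 0.008, -1.0]]
contact_force: [1.1, 0.7, -0.0]
grip_width: 0.0005
```

View pics/t18.png

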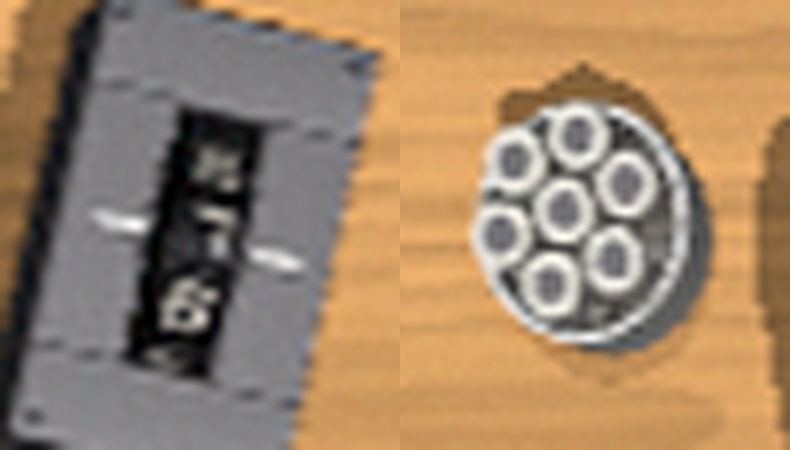

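View pics/s18.png

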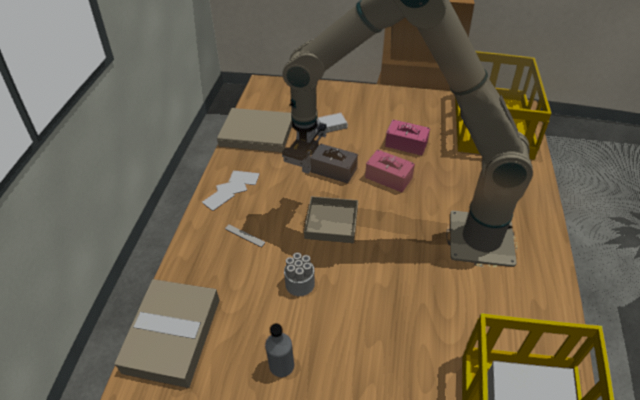

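Run:
```python
from fit import *
f=cam('top'); g=cam('side'); s=bot.sense()
print(s['clock'],s['tool_pos'],s['joint_positions'],s['joint_vel'],proj(g,[s['tool_pos']]),proj(f,[s['tool_pos']]))
save(g,'s19');save(f,'t19')
```

```text
31.3333 [ 0.581  -0.0571  0.1622] [ 0.0227  0.5826  0.041   1.7569 -0.0299  0.801   1.3836] [ 0.0228  0.0037  0.0096  0.0071 -0.0021  0.0011 -0.0012] [[306.8759 169.9134]] [[338.6374 183.6502]]
```

View pics/s19.png

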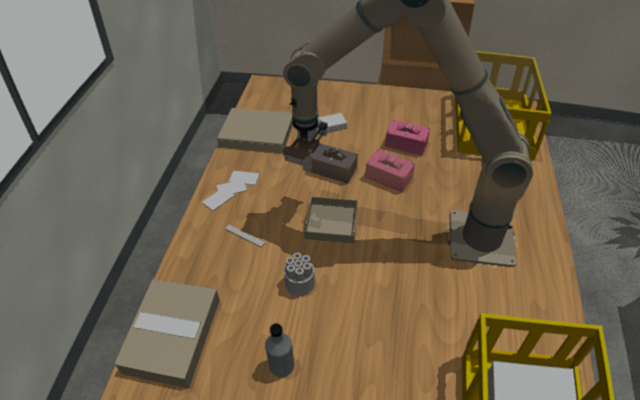

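View pics/t19.png

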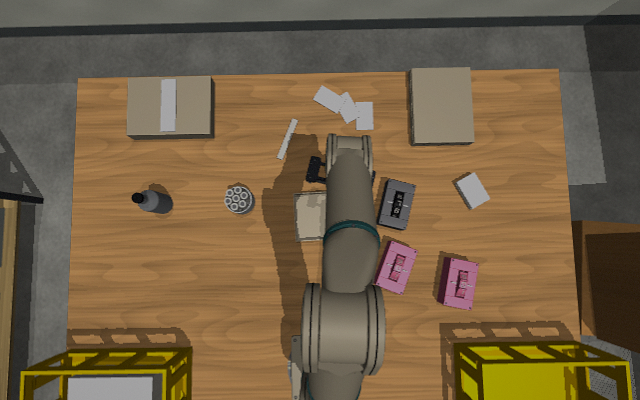

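Run:
```python
from fit import *
f=cam('top'); g=cam('side')
a=cv2.resize(f['frame'][180:225,378:418,::-1],None,fx=13,fy=13,interpolation=cv2.INTER_LANCZOS4); cv2.imwrite('pics/t20.png',cv2.convertScaleAbs(a,alpha=1.6))
c=np.array([.5492,.2650])
for k,an in enumerate([None,48,108,168,228,288,348]):
    X=c+(0 if an is None else .0265*np.array([np.cos(np.radians(an)),np.sin(np.radians(an))]))
    xt,q=refine(f,X+[.0013,-.0012],.104); xs,r=refine(g,X+[-.0013,.0012],.104)
    # residual height from the y disparity after the fixed bias
    print(an,xt,xs,'diff',xt-xs,round(q,2),round(r,2))
print(bot.sense()['clock'])
```

```text
None [0.5504 0.2638] [0.5479 0.2662] diff [ 0.0025 -0.0024] 0.92 0.87
48 [0.5683 0.284 ] [0.5655 0.286 ] diff [ 0.0028 -0.002 ] 0.81 0.92
108 [0.542  0.2896] [0.5398 0.2922] diff [ 0.0022 -0.0025] 0.75 0.92
168 [0.5245 0.269 ] [0.5217 0.2716] diff [ 0.0029 -0.0026] 0.92 0.84
228 [0.5327 0.2438] [0.5301 0.2462] diff [ 0.0025 -0.0024] 0.93 0.88
288 [0.559  0.2388] [0.5566 0.2413] diff [ 0.0023 -0.0025] 0.93 0.84
348 [0.5767 0.2584] [0.5744 0.2608] diff [ 0.0023 -0.0024] 0.89 0.7
31.4333
```

View pics/t20.png

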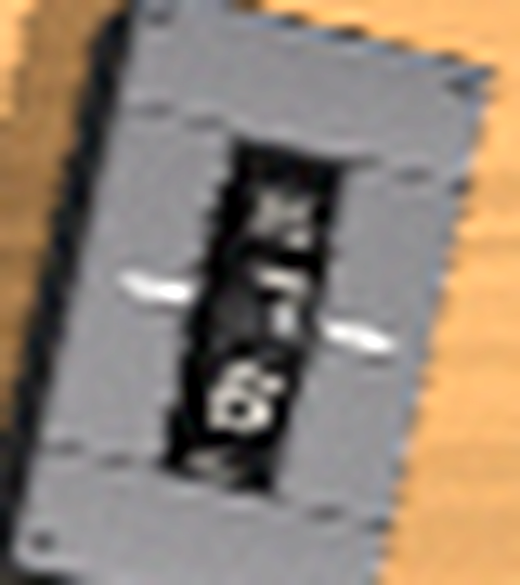

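```bash
python3 -m pendant '[{"ax":0,"ay":0,"az":0,"dx":0,"dy":0,"dz":0,"hand":1},{"ax":0,"ay":0,"az":0,"dx":0,"dy":0,"dz":0,"hand":1},{"ax":0,"ay":0,"az":0,"dx":0,"dy":0,"dz":0,"hand":1}]' && python3 -c "
from rig import ticket; print(ticket.sign_off())"
```

```text
clock: 31.68
tool_pos: [0.5804, -0.0566, 0.1615]
tcp_rot: [[-0.965, 0.262, 0.0], [0.262, 0.965, -0.0], [-0.0, -0.0, -1.0]]
contact_force: [0.5, -0.5, 0.1]
grip_width: 0.0008
the job is handed in; nothing more can be done
None
```

Both glue sticks from the tray are now in the tub's two empty places. The grey counter's thumbwheel went from 3 to 7 in four one-step pushes. I handed the job in at 31.7 s; the hand-in gives no verdict.

**Last checks:**
- **Sticks:** all seven tops show in a regular hexagon. The two cameras agree on every top to within about 1 mm, once their steady offset of about 2.5 mm is allowed for. The two new sticks stand as low as the other five.
- **Tub:** it looks upright and unmoved.
- **Counter:** the 7 stands between the marks. The numerals are only a few pixels tall, and I could not clearly tell the 8 below from a 6. My count of strokes and the earlier picture (5 above, 6 set, 7 below) both support 7.
- **Bystanders:** the flask and creasing stick look unmoved in the last pictures. I did not measure their positions again.
- **Arm:** it ended clear of everything, with only about 0.5 N of noise on the force reading.

No check failed.

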